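# Load the laser marker's arbor and plate nest

### The job

Load the two fixtures for the next laser-marking job: slide the bearing, then the blue spacer, then the brass washer onto the arbor's shaft and close it with the black cap pushed fully home, and stack every red blank in the corner nest, flat and squared up flush against both fences. The blanks may go in before, between or after the rings. When everything is loaded press the green button right down and let go; leave the other things on the bench where they are.

Things in the scene. Friction and masses are not known exactly. Their poses are not given: they have to be found in the camera images.
- bearing_c (a point): steel ball bearing with an orange seal ring, 52 mm outside, bore 20 mm, 14 mm high. Its centre, half-way up; z along its axis, up when it lies flat
- spacer_c (a point): blue spacer sleeve, 40 mm outside, bore 20 mm, 25 mm high. Its centre, half-way up; z along its axis, up when it lies flat
- washer_c (a point): brass washer, 46 mm outside, bore 20 mm, 6 mm thick. Its centre, half-way up; z along its axis, up when it lies flat
- cap_c (a point): black retainer cap with a white spot on its closed top, 38 mm outside, 28 mm high; blind bore 20 mm, 22 mm deep, open below. Its centre, half-way up; z along its axis, up when it lies flat
- plate1_c (a point): red plastic name-plate blank, about 65 g, 100 x 60 x 8 mm, plain and alike both ways round (two to four of them are present, None if absent). Its centre, half-way up; x along its 100 mm length, y along its 60 mm width
- plate2_c (a point): red plastic name-plate blank, about 65 g, 100 x 60 x 8 mm, plain and alike both ways round (two to four of them are present, None if absent). Its centre, half-way up; x along its 100 mm length, y along its 60 mm width
- plate3_c (a point): red plastic name-plate blank, about 65 g, 100 x 60 x 8 mm, plain and alike both ways round (two to four of them are present, None if absent). Its centre, half-way up; x along its 100 mm length, y along its 60 mm width
- plate4_c (a point): red plastic name-plate blank, about 65 g, 100 x 60 x 8 mm, plain and alike both ways round (two to four of them are present, None if absent). Its centre, half-way up; x along its 100 mm length, y along its 60 mm width
- arbor_seat (a point): arbor fixture, bolted down: dark base 100 x 100 x 12 mm, upright steel shaft 16 mm across, 62 mm above the base, its top 8 mm tapered to 9 mm across. The point is on the shaft's axis at the top of the base, z up: the first ring's underside rests here, each next one on the ring below. With all four on, the shaft's tip ends inside the cap, clear of its top
- nest_seat (a point): where the centre of the lowest squared blank's underside comes, on top of the corner nest's base; each further blank lies 8 mm higher. x along the blanks' length, towards the end fence, whose face is at x = +50 mm (60 mm wide); y towards the side fence, whose face is at y = +30 mm. The other two sides are open
- nest: corner nest, bolted down: green base 150 x 106 mm of 2.5 mm sheet; black fences 12 mm thick, 40 mm high above the base. The side fence is two blocks with a gap of 56 mm between them, centred on the blank's middle, for a finger. Origin: centre of its underside, axes as nest_seat
- ready_top (a point): centre of the top of the green push button (32 mm across) in a black collar on a yellow pod (60 x 70 x 22 mm); about 40 mm above the bench; presses straight down
- ready (a joint): travel of the green button, 0 out to 0.006 m fully down; springs back; about 5 N pushes it all the way
- tape: not part of the job, to be left where it is: cardboard tape roll, 68 mm across, 24 mm high. Origin at the centre of its underside
- tin: not part of the job, to be left where it is: small amber jar, 38 mm across, 32 mm high, between the fixtures. Origin at the centre of its underside
- spray_can: not part of the job, to be left where it is: blue spray can with a white cap, 54 mm across, 190 mm high. Origin at the centre of its underside
- driver: not part of the job, to be left where it is: screwdriver with a green handle, 200 mm long, lying. Origin at the centre of its length, on the bench
- carton: not part of the job, to be left where it is: closed cardboard carton 100 x 140 x 60 mm. Origin at the centre of its underside
- mug: not part of the job, to be left where it is: white mug, 80 mm across, 90 mm high. Origin at the centre of its underside
There are look-alikes about, which are no part of the job. Of the things that look like the part that bears washer_c, take the one that is nearest to the robot's base at the start. Of the things that look like the part that bears spacer_c, take the one that is farthest to the robot's right at the start.

How it is judged:
On the way, in this order (a step that is already met when the one before it is completed fails the run):
1. the bearing sits on the arbor, down on its base (horizontal distance between bearing_c and arbor_seat below 0.004 m and z of bearing_c in the frame of arbor_seat between 0.004 and 0.01 m and angle between the z axis of bearing_c and the z axis of arbor_seat, either way round below 0.12 rad), for 0.2 s.
2. the spacer sits on the bearing (horizontal distance between spacer_c and arbor_seat below 0.004 m and z of spacer_c in the frame of arbor_seat between 0.0235 and 0.0295 m and angle between the z axis of spacer_c and the z axis of arbor_seat, either way round below 0.12 rad), for 0.2 s.
3. the washer sits on the spacer (horizontal distance between washer_c and arbor_seat below 0.004 m and z of washer_c in the frame of arbor_seat between 0.039 and 0.045 m and angle between the z axis of washer_c and the z axis of arbor_seat, either way round below 0.12 rad), for 0.2 s.
4. the cap is fully home on the washer (horizontal distance between cap_c and arbor_seat below 0.004 m and z of cap_c in the frame of arbor_seat between 0.056 and 0.062 m and angle between the z axis of cap_c and the z axis of arbor_seat, either way round below 0.12 rad), for 0.2 s.
5. with the arbor and the nest fully loaded the green button is pressed right down (all of step 1 and all of step 2 and all of step 3 and all of step 4 and value of joint ready above 0.0045 m and x of plate1_c in the frame of nest_seat between -0.004 and 0.002 m and y of plate1_c in the frame of nest_seat between -0.004 and 0.002 m and z of plate1_c in the frame of nest_seat between 0.002 and 0.031 m and angle between the x axis of each of plate1_c, plate2_c, plate3_c, plate4_c and the x axis of nest_seat, either way round below 0.06 rad and angle between the z axis of each of plate1_c, plate2_c, plate3_c, plate4_c and the z axis of nest_seat, either way round below 0.06 rad and x of plate2_c in the frame of nest_seat between -0.004 and 0.002 m and y of plate2_c in the frame of nest_seat between -0.004 and 0.002 m and z of plate2_c in the frame of nest_seat between 0.002 and 0.031 m and x of plate3_c in the frame of nest_seat between -0.004 and 0.002 m and y of plate3_c in the frame of nest_seat between -0.004 and 0.002 m and z of plate3_c in the frame of nest_seat between 0.002 and 0.031 m and x of plate4_c in the frame of nest_seat between -0.004 and 0.002 m and y of plate4_c in the frame of nest_seat between -0.004 and 0.002 m and z of plate4_c in the frame of nest_seat between 0.002 and 0.031 m), for 0.05 s.
At the end, for the whole second after the job is handed in: Arbor: bearing, spacer, washer, cap upward, each within 4 mm of the axis, 3 mm in height, 0.12 rad level. Nest: every blank in one stack, within 4 mm of flush with both fences, 0.06 rad square and level. All at rest, button released after its press (all of step 1 and all of step 2 and all of step 3 and all of step 4 and x of plate1_c in the frame of nest_seat between -0.004 and 0.002 m and y of plate1_c in the frame of nest_seat between -0.004 and 0.002 m and z of plate1_c in the frame of nest_seat between 0.002 and 0.031 m and angle between the x axis of each of plate1_c, plate2_c, plate3_c, plate4_c and the x axis of nest_seat, either way round below 0.06 rad and angle between the z axis of each of plate1_c, plate2_c, plate3_c, plate4_c and the z axis of nest_seat, either way round below 0.06 rad and x of plate2_c in the frame of nest_seat between -0.004 and 0.002 m and y of plate2_c in the frame of nest_seat between -0.004 and 0.002 m and z of plate2_c in the frame of nest_seat between 0.002 and 0.031 m and x of plate3_c in the frame of nest_seat between -0.004 and 0.002 m and y of plate3_c in the frame of nest_seat between -0.004 and 0.002 m and z of plate3_c in the frame of nest_seat between 0.002 and 0.031 m and x of plate4_c in the frame of nest_seat between -0.004 and 0.002 m and y of plate4_c in the frame of nest_seat between -0.004 and 0.002 m and z of plate4_c in the frame of nest_seat between 0.002 and 0.031 m and linear speed of each of bearing, spacer, washer, cap, plate1, plate2, plate3, plate4 below 0.02 m/s and value of joint ready below 0.003 m); the robot touches nothing.
It fails at once if something that is not part of the job is moved more than 30 mm (distance of any of tape, tin, spray_can, driver, carton, mug from where it was at the start of the episode above 0.03 m).
Of plate1, plate2, plate3, plate4 only 2 to 4 are there at a start; the rules pass over those that are not, and their reading is None.
At some moment in a run one of plate1, plate2, plate3, plate4 may be knocked a few centimetres aside while the robot is not near it.
Once in a run the grip may slacken for a moment while it holds something.
It also fails if it takes over 210 s, if anything falls off the work surface, if the arm or the gripper's body presses on something with over 40 N, if the wrist force passes 120 N, or if a joint passes its speed limit or range.

### The arm

A 6-joint arm with a two-finger parallel gripper is mounted at the origin on the work surface. World frame = base frame: x ahead of the robot, y to its left, z up, the work surface at z = 0. Lengths are in m, angles in rad, forces in N, time in s.
With the tool pointing down it reaches from about 0.25 to 0.8 m from the base axis. Payload 8.5 kg.
Tool frame: the origin (TCP) lies midway between the tips of the shut fingers; the grasp point (between the pads) lies 19 mm behind it; z points along the fingers, x is the direction in which the jaws open and shut, and the axes are right-handed (so a half turn about z gives the same grasp; the last joint's range is limited). The gripper opens to 85 mm and grips with 20 to 120 N. Pads are 22 mm wide; open, the fingers measure 114 mm over their backs; the gripper's body (76 mm by 85 mm) begins 54 mm behind the grasp point. The pads swing forward as they close: fully open they stand 13 mm farther back than shut.
Start: joints at [1.145, 0.238, -0.013, 1.319, 0, 1.571], TCP at [0.217, 0.478, 0.231] pointing down, gripper open.
Joint ranges: [-2.66, 2.66], [-1.03, 1.9], [-1.14, 1.46], [-1.82, 2.27], [-1.45, 1.34], [-3.14, 3.14]. Speed limits (rad/s): [2.22, 2.22, 2.79, 3.14, 3.14, 3.14].

### API

Orientations are given as a rotation vector (axis times angle).
In Python, from cell import get_state, capture, finish_job gives the robot as it stands. The module is installed in compiled form; this text tells all that it offers.
- The arm moves only by the shell command python3 -m jog 'ROWS'. ROWS is JSON, a list of rows, each an object of numbers: "rx", "ry", "rz": the turn, a rotation vector about the world's x, y, z in degrees; "tx", "ty", "tz": the shift along the world's x, y, z in cm; "claw": the closure in counts, from 0 (fully open) to 255 (shut). A call has 1 to 20 rows; each row shifts and turns the commanded pose from where the row before left it; what a row does not reach is not made up. A row lasts 1/10 s, in which the tool goes at most 50 mm and 8.59 degrees, less where a joint would pass 70% of its speed; a pose out of reach is approached as far as the arm can. A call with a gripper value outside its range is refused whole. The fingers move at their own pace and stop on an object; the grip force is fixed at half the most. Time passes only in rows, so rows that do not move let the fingers close. It gives the time, the measured TCP pose, the force and the opening at its end, in the units of the state.
- get_state(): the state, without advancing time (a new reading comes with each control period).
- capture(name): name is "scene" or "top"; returns a dict with "color" (400x640x3 uint8, red, green, blue), "vertical_fov" (degrees; the focal length in pixels is half the picture's height over the tangent of half this angle, whatever the lens; pixels are square), "cx", "cy" (the principal point, pixels), "rvec" (rotation vector, rad) and "tvec" (3), from world to camera coordinates, as OpenCV has them. Camera axes: x right, y down, z forward; pixel columns grow to the right and rows downward; lengths in m; the calibration is good to about 2 mm. A picture is of the moment at which its call begins. There is no depth.
- finish_job(): hands the job in, once; it reports no verdict.
The state is a dict: "time_s": time; "q": joint angles; "qvel": joint speeds; "joint_torque": joint torques, N m; "position": TCP position; "tcp_rot": TCP orientation; "wrist_force": force on the tool from outside, world axes, zero at the start; "moment": the same for the moment, N m; "grip_width": opening from 0.0 (shut) to 1.0 (fully open).
Only numpy, scipy, OpenCV 4.12 (cv2) and the standard library are available. Lean on these libraries where they do the work, as an engineer would, in place of code of your own. Each camera call takes 0.05 s, during which the arm holds its last target. There are 200 camera calls.

## Working session

There is one attempt and no reset: what is moved stays moved. The work goes in short steps, Python scripts to look and compute and a shell command to move; the robot and the scene stay as the last step left them, time stands still between calls to the robot, and variables do not carry over. Pictures are saved under pics/ and viewed, about 12 in all and at most 16, crops included, and the job is handed in when it is done.

```bash
mkdir -p pics
cat > h.py <<'E'
import numpy as np,cv2
from cell import get_state,capture
def cap(name,fn=None):
    c=capture(name)
    if fn: cv2.imwrite('pics/'+fn,c['color'][:,:,::-1])
    return c
def cam(c):
    f=200/np.tan(np.radians(c['vertical_fov'])/2)
    K=np.array([[f,0,c['cx']],[0,f,c['cy']],[0,0,1.]])
    R=cv2.Rodrigues(np.array(c['rvec'],float))[0]; t=np.array(c['tvec'],float)
    return K,R,t
def ray(c,uv,z):
    K,R,t=cam(c); uv=np.atleast_2d(uv).astype(float)
    d=(np.c_[uv,np.ones(len(uv))]@np.linalg.inv(K).T)@R
    o=-R.T@t
    return o+d*((z-o[2])/d[:,2])[:,None]
def proj(c,P):
    K,R,t=cam(c); p=(np.atleast_2d(P)@R.T+t)@K.T
    return p[:,:2]/p[:,2:]
E
python3 - <<'E'
from h import *
for n in('top','scene'):
    c=cap(n,n+'0.png'); K,R,t=cam(c); print(n,K[0,0],K[:2,2],-R.T@t,R[2])
    print({k:v for k,v in c.items() if k!='color'})
print(get_state())
E
```

```text
top 498.98196871427547 [316.62949313 206.57699649] [ 0.32653409 -0.00717697  1.38577725] [ 0.19167869  0.01192655 -0.98138526]
{'vertical_fov': 43.68341407185125, 'cx': 316.6294931340057, 'cy': 206.57699649373123, 'rvec': array([ 2.13554686, -2.09525545,  0.19398027]), 'tvec': array([-0.00218976,  0.58617605,  1.29747734])}
scene 423.46053099369834 [323.33975855 198.6611722 ] [ 1.0665779  -0.50876432  0.92055752] [-0.44515704  0.46448862 -0.76556223]
{'vertical_fov': 50.56264139590179, 'cx': 323.339758553158, 'cy': 198.66117220339177, 'rvec': array([ 2.30029546,  0.90857131, -0.34095183]), 'tvec': array([-0.42098126, -0.24897394,  1.41585397])}
{'time_s': 0.1, 'q': array([ 1.14499653e+00,  2.38722006e-01, -1.41574780e-02,  1.31922768e+00,
        4.66620791e-06,  1.57084603e+00]), 'qvel': array([ 1.46815992e-03,  7.90781386e-04,  2.46609552e-03,  3.18456952e-05,
        8.46266423e-04, -7.72478135e-04]), 'joint_torque': array([ 3.05202911e-04, -5.39719248e+01,  3.46999383e+01,  1.34223004e-02,
        4.23664756e-05, -3.06307436e-05]), 'position': array([0.21669263, 0.4777766 , 0.23074614]), 'tcp_rot': array([ 2.64011461e+00,  1.70145801e+00, -1.73428910e-03]), 'wrist_force': array([-0.03089887, -0.06305531,  0.32893088]), 'moment': array([ 0.02436516, -0.00394512, -0.02938776]), 'grip_width': 1.004744962910604}
```

View pics/top0.png

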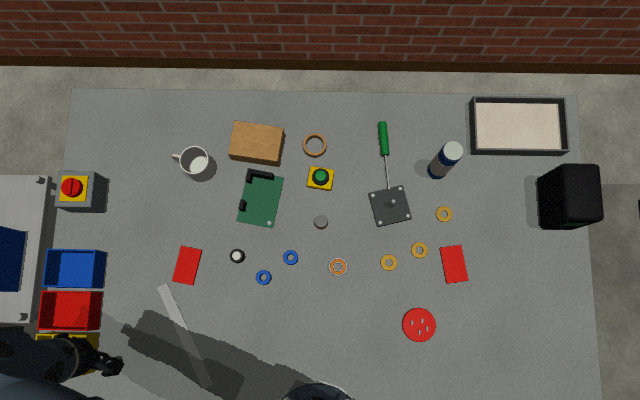

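View pics/scene0.png

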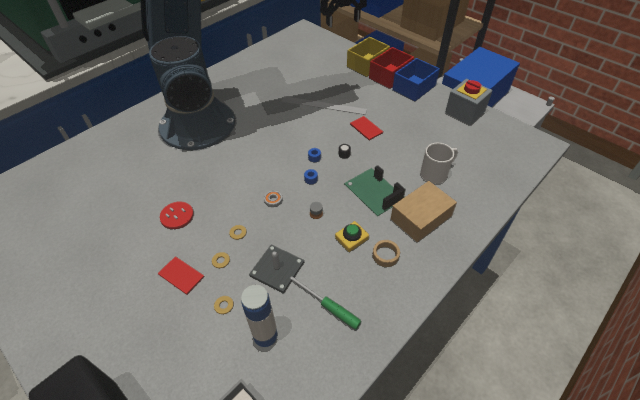

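Run:
```python
from h import *
c=cap('top');im=c['color']
hsv=cv2.cvtColor(im,cv2.COLOR_RGB2HSV)
H,S,V=[hsv[...,i].astype(int) for i in range(3)]
m={'red':(((H<6)|(H>174))&(S>150)&(V>100)),'blue':((H>100)&(H<125)&(S>130)&(V>80)),'brass':((H>14)&(H<28)&(S>120)&(V>90)),
'orange':((H>6)&(H<15)&(S>90)&(V>90)),'green':((H>60)&(H<90)&(S>80)),'dark':((V<45))}
for k,a in m.items():
    a=a.astype(np.uint8)*255; a[:90]=0; a[:,:120]=0;a[330:,:]=0 if k!='red' else a[330:,:]
    for q in cv2.findContours(a,cv2.RETR_EXTERNAL,cv2.CHAIN_APPROX_NONE)[0]:
        A=cv2.contourArea(q)
        if A<40: continue
        r=cv2.minAreaRect(q); z={'red':.008,'blue':.025,'brass':.006,'orange':.014}.get(k,.0025)
        w=ray(c,cv2.boxPoints(r),z)
        print(k,A,np.round(r[0],1),np.round(r[1],1),'w',np.round(ray(c,r[0],z)[0,:2],4),'sides',np.round([np.linalg.norm(w[1]-w[0]),np.linalg.norm(w[2]-w[1])],4),'dir',np.round(np.degrees(np.arctan2(*(w[1]-w[0])[[1,0]])),1))
g=cv2.resize(im[155:290,160:290][:,:,::-1],None,fx=6,fy=6,interpolation=cv2.INTER_CUBIC)[:,:]
g=cv2.resize(im[160:235,230:290][:,:,::-1],None,fx=7,fy=7,interpolation=cv2.INTER_CUBIC)
b=cv2.resize(im[175:235,360:415][:,:,::-1],None,fx=7,fy=7,interpolation=cv2.INTER_CUBIC)
o=np.zeros((525,805,3),np.uint8);o[:,:420]=g;o[:420,420:805]=b
cv2.imwrite('pics/c1.png',o[:,:800])
```

```text
red 844.0 [418.5 324.5] [33. 33.] w [ 0.2781 -0.2703] sides [0.089  0.0864] dir -88.9
red 723.0 [186.3 264.9] [21.3 37.1] w [0.4252 0.3656] sides [0.101  0.0601] dir -10.0
red 724.0 [453.4 263.6] [37.1 21.4] w [ 0.4429 -0.3692] sides [0.0596 0.1006] dir -77.7
blue 147.5 [262.8 276.8] [13.4 14.1] w [0.3961 0.1513] sides [0.0378 0.0367] dir -43.4
blue 144.5 [290.2 256.9] [13.4 13.9] w [0.4512 0.0786] sides [0.0377 0.0368] dir -62.2
brass 138.0 [337.5 266.5] [13. 13.] w [ 0.4291 -0.0512] sides [0.0359 0.0356] dir -88.9
brass 185.0 [388.5 262. ] [16. 15.] w [ 0.4441 -0.1914] sides [0.0414 0.044 ] dir -88.9
brass 181.5 [419.3 249.8] [15.6 14.8] w [ 0.4795 -0.2766] sides [0.042  0.0423] dir -44.8
brass 175.0 [443.5 213.5] [15.6 14.1] w [ 0.5827 -0.3465] sides [0.041 0.043] dir -44.7
brass 471.0 [320.1 177.4] [25.  20.5] w [0.6808 0.0014] sides [0.0604 0.0716] dir -7.9
brass 370.0 [314. 144.] [21.5 22.4] w [0.78   0.0208] sides [0.0653 0.0644] dir -61.3
brass 1593.0 [255.3 140.6] [50.3 33.9] w [0.7874 0.1911] sides [0.1025 0.1475] dir -5.2
green 46.5 [576.  224.2] [ 4.1 28.1] w [ 0.5597 -0.
[... 309 characters left out ...]
32.5 [237.5 255.5] [13. 13.] w [0.4544 0.2265] sides [0.0362 0.0361] dir -88.9
dark 51.5 [242.7 205.3] [ 6.3 10.9] w [0.5966 0.2189] sides [0.0313 0.0181] dir -11.0
dark 57.5 [320.5 176.5] [15. 15.] w [6.845e-01 3.000e-04] sides [0.043  0.0442] dir -89.0
dark 181.0 [259.6 177.8] [26.7 13.9] w [0.6775 0.1743] sides [0.0409 0.077 ] dir -8.4
dark 3731.5 [569.5 196.3] [65.4 64.5] w [ 0.6392 -0.7038] sides [0.185  0.1889] dir -85.1
dark 73.5 [444.7 159. ] [19.1  9.6] w [ 0.7425 -0.3555] sides [0.029  0.0546] dir -42.1
dark 492.5 [530.7 106.1] [103.8  43.5] w [ 0.9079 -0.6115] sides [0.1393 0.2995] dir -28.7
dark 533.0 [507.8 145.8] [110.4  49. ] w [ 0.7854 -0.5383] sides [0.1523 0.3137] dir -28.9
```

View pics/c1.png

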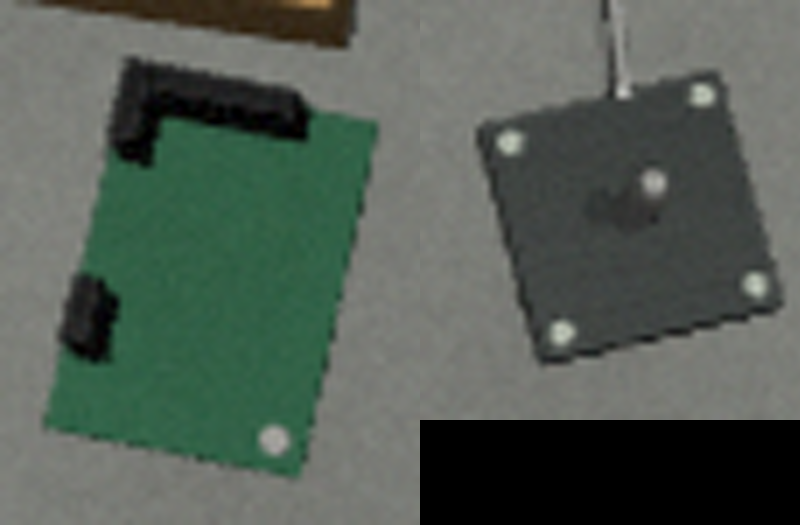

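The top view shows the two blanks at (186,265) and (453,264), with the bearing at (338,267) and the chosen spacer at (290,257). The chosen washer is at (388,262) and the cap at (238,256). The nest is around (260,199), and the arbor tip is at about (393,201).

Run:
```python
from h import *
c=cap('top');s=cap('scene')
px=lambda u,v,x0,y0:((u+.5)/7-.5+x0,(v+.5)/7-.5+y0)
tip=px(653-420,183,360,175); ctr=px(632.5-420,213.5,360,175)
print('tip',ray(c,tip,.074)[0],'base',ray(c,ctr,.0145)[0])
print('button',ray(c,(320,175.5),.038)[0],'cap',ray(c,(237.5,255.5),.026)[0])
# predict in scene
a=ray(c,tip,.074)[0]; print('tip pred in scene',proj(s,a)[0])
a=ray(c,ctr,.0145)[0]; print('base pred in scene',proj(s,a)[0])
th=np.radians(-10);R=np.array([[np.cos(th),-np.sin(th)],[np.sin(th),np.cos(th)]])
n=np.array([.616,.1709])
for q in[(50,30,0),(50,-30,0),(50,-30,40),(50,30,40),(-28,30,0),(-28,42,40),(62,42,40),(62,-30,40)]:
    xy=n+R@((np.array(q[:2])+[13,11])/1000)
    p=proj(c,[*xy,.0025+q[2]/1000])[0]; print(q,np.round((p-[230,160]+.5)*7-.5))
print('seat',n+R@np.array([.013,.011]))
cv2.imwrite('pics/s1.png',cv2.resize(s['color'][130:310,200:440][:,:,::-1],None,fx=3.3,fy=3.3,interpolation=cv2.INTER_CUBIC))
```

```text
tip [ 0.60248445 -0.19529339  0.074     ] base [ 0.6023958  -0.19552479  0.0145    ]
button [0.67814964 0.00156392 0.038     ] cap [0.45221372 0.22249757 0.026     ]
tip pred in scene [273.94740129 252.39723971]
base pred in scene [276.18822749 265.59347304]
(50, 30, 0) [148. 109.]
(50, -30, 0) [291. 136.]
(50, -30, 40) [281. 111.]
(50, 30, 40) [134.  83.]
(-28, 30, 0) [106. 292.]
(-28, 42, 40) [ 61. 266.]
(62, 42, 40) [111.  49.]
(62, -30, 40) [287.  82.]
seat [0.63071263 0.17947546]
```

View pics/s1.png

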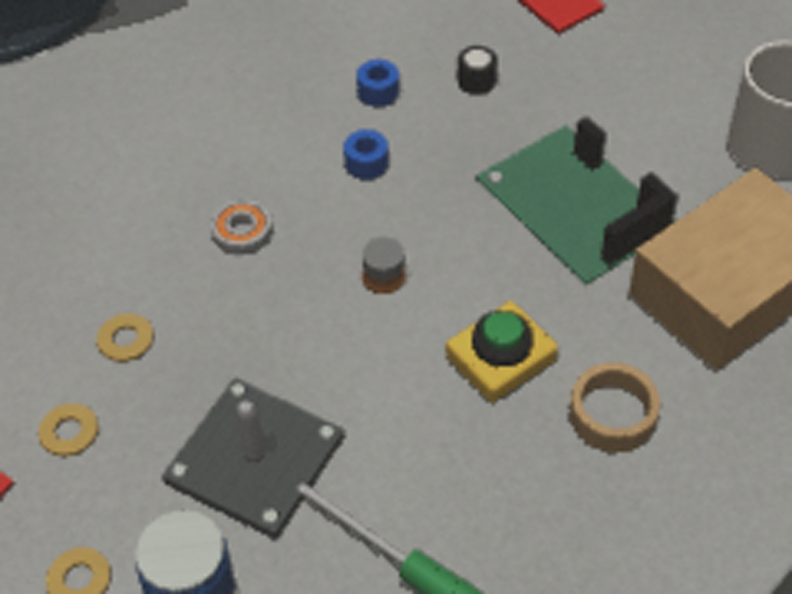

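```bash
python3 -m jog '[{"rz":-8.5,"tx":2.5,"ty":-5,"claw":60},{"rz":-8.5,"tx":2.5,"ty":-5,"claw":60},{"rz":-8.5,"tx":2.5,"ty":-5,"claw":60},{"rz":-8.5,"tx":2.5,"ty":-5,"claw":60},{"rz":-8.5,"tx":2.5,"ty":-5,"claw":60},{"rz":-8.5,"tx":2.5,"ty":-5,"claw":60},{"rz":-8.5,"tx":2.5,"ty":-5,"claw":60},{"rz":-6.1,"tx":2.5,"ty":-5,"claw":60},{"tx":1.2,"ty":-5,"claw":60},{"ty":-5,"claw":60},{"ty":-2.9,"tz":-3},{},{}]'; python3 -c "
from cell import get_state;s=get_state();print(s)"
```

```text
{'time_s': 0.25, 'q': array([ 1.14499812e+00,  2.38518989e-01, -1.37955154e-02,  1.31919706e+00,
       -6.31591226e-06,  1.57080005e+00]), 'qvel': array([-0.00055808, -0.00218395,  0.00381427,  0.00106476, -0.00033973,
       -0.00015009]), 'joint_torque': array([ 3.06970041e-04, -5.38304901e+01,  3.46259344e+01,  1.22670026e-02,
        1.50486522e-05,  1.44390305e-05]), 'position': array([0.21677543, 0.47795302, 0.23099361]), 'tcp_rot': array([ 2.64033789e+00,  1.70169080e+00, -9.38861644e-04]), 'wrist_force': array([-1.1377438 ,  0.37433766, -0.51811917]), 'moment': array([0.02505439, 0.03086708, 0.01338041]), 'grip_width': 0.9980053153904846}validation failed for argument at $[0]...
```

Both views agree on the arbor at (0.602, -0.195). The fences sit about 4–6 mm inside my guess, so the nest seat is near (0.627, 0.174). The jog call was refused, so I'll test whether every key is required.

```bash
python3 -m jog '[{"rx":0,"ry":0,"rz":-8.5,"tx":2.2,"ty":-4.8,"tz":0,"claw":60}]'; echo; python3 -m jog '[{"rz":-8.5,"tx":2,"ty":-4}]'; echo;  python3 -m jog '[{"claw":60}]'
```

```text
time_s: 0.35
position: [0.237, 0.4357, 0.2305]
tcp_rot: [-2.756, -1.505, -0.0]
wrist_force: [2.0, 0.3, 0.3]
grip_width: 0.859

validation failed for argument at $[0]...
validation failed for argument at $[0]...
```

```bash
python3 -m jog '[{"rx":0,"ry":0,"rz":-8.5,"tx":2.9,"ty":-4,"tz":0,"claw":60},{"rx":0,"ry":0,"rz":-8.5,"tx":2.9,"ty":-4,"tz":0,"claw":60},{"rx":0,"ry":0,"rz":-8.5,"tx":2.9,"ty":-4,"tz":0,"claw":60},{"rx":0,"ry":0,"rz":-8.5,"tx":2.9,"ty":-4,"tz":0,"claw":60},{"rx":0,"ry":0,"rz":-8.5,"tx":2.9,"ty":-4,"tz":0,"claw":60},{"rx":0,"ry":0,"rz":-8.5,"tx":2.5,"ty":-4,"tz":0,"claw":60},{"rx":0,"ry":0,"rz":-6.1,"tx":2,"ty":-4,"tz":0,"claw":60},{"rx":0,"ry":0,"rz":0,"tx":0,"ty":-4,"tz":-3,"claw":60},{"rx":0,"ry":0,"rz":0,"tx":0,"ty":-4,"tz":-3,"claw":60},{"rx":0,"ry":0,"rz":0,"tx":0,"ty":-4,"tz":-3,"claw":60},{"rx":0,"ry":0,"rz":0,"tx":0,"ty":-4,"tz":-3,"claw":60},{"rx":0,"ry":0,"rz":0,"tx":0,"ty":-4.1,"tz":-3,"claw":60},{"rx":0,"ry":0,"rz":0,"tx":0,"ty":0,"tz":0,"claw":60},{"rx":0,"ry":0,"rz":0,"tx":0,"ty":0,"tz":0,"claw":60},{"rx":0,"ry":0,"rz":0,"tx":0,"ty":0,"tz":0,"claw":60}]'; python3 -c "
from cell import get_state;s=get_state();print(s['q'])"
```

```text
time_s: 1.85
position: [0.4283, -0.0472, 0.0824]
tcp_rot: [-3.141, -0.001, -0.001]
wrist_force: [-0.0, 0.4, 0.2]
grip_width: 0.766
[-1.09894801e-01  1.87173813e-01 -4.92176487e-01  8.90543715e-01
  3.08869678e-04  1.46046150e+00]
```

```bash
python3 -m jog '[{"rx":0,"ry":0,"rz":0,"tx":0.1,"ty":-0.4,"tz":-3.2,"claw":60},{"rx":0,"ry":0,"rz":0,"tx":0,"ty":0,"tz":-3,"claw":60},{"rx":0,"ry":0,"rz":0,"tx":0,"ty":0,"tz":-2,"claw":60},{"rx":0,"ry":0,"rz":0,"tx":0,"ty":0,"tz":0,"claw":60},{"rx":0,"ry":0,"rz":0,"tx":0,"ty":0,"tz":0,"claw":140},{"rx":0,"ry":0,"rz":0,"tx":0,"ty":0,"tz":0,"claw":140},{"rx":0,"ry":0,"rz":0,"tx":0,"ty":0,"tz":0,"claw":140},{"rx":0,"ry":0,"rz":0,"tx":0,"ty":0,"tz":0,"claw":140},{"rx":0,"ry":0,"rz":0,"tx":0,"ty":0,"tz":0,"claw":140}]'
```

```text
time_s: 2.75
position: [0.4298, -0.0512, 0.0014]
tcp_rot: [-3.141, -0.001, -0.004]
wrist_force: [-1.6, 3.0, 9.1]
grip_width: 0.572
```

```bash
python3 -m jog '[{"rx":0,"ry":0,"rz":0,"tx":0,"ty":0,"tz":1,"claw":140},{"rx":0,"ry":0,"rz":0,"tx":0,"ty":0,"tz":3,"claw":140},{"rx":0,"ry":0,"rz":0,"tx":0,"ty":0,"tz":4,"claw":140},{"rx":0,"ry":0,"rz":0,"tx":0,"ty":0,"tz":4,"claw":140},{"rx":0,"ry":0,"rz":0,"tx":0,"ty":0,"tz":0,"claw":140},{"rx":0,"ry":0,"rz":0,"tx":0,"ty":0,"tz":0,"claw":140}]'
python3 - <<'E'
from h import *
a=cap('top');s=cap('scene');st=get_state();P=np.array(st['position'])
o=[]
for c in(s,a):
    u,v=proj(c,P)[0].astype(int);print(u,v);x=max(0,min(540,u-50));y=max(0,min(300,v-50))
    o.append(cv2.resize(c['color'][y:y+100,x:x+100][:,:,::-1],(400,400),interpolation=cv2.INTER_CUBIC))
cv2.imwrite('pics/g1.png',np.hstack(o))
E
```

```text
time_s: 3.35
position: [0.4295, -0.0518, 0.1215]
tcp_rot: [3.141, 0.0, 0.005]
wrist_force: [0.1, 0.2, -1.8]
grip_width: 0.574
267 170
339 263
```

View pics/g1.png

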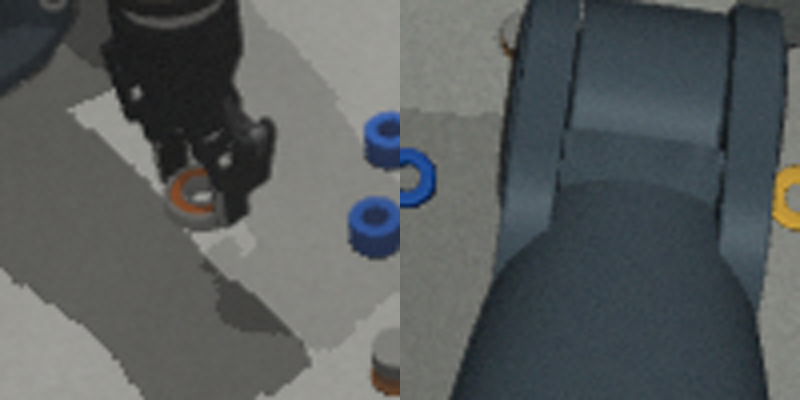

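```bash
cat >> h.py <<'E'
def outer(c,lo,hi,roi,z):
    """centre of coloured blob (min enclosing ellipse) on plane z"""
    x0,y0,x1,y1=[int(v) for v in roi]
    hsv=cv2.cvtColor(c['color'],cv2.COLOR_RGB2HSV)
    m=cv2.inRange(hsv,lo,hi); k=np.zeros_like(m);k[y0:y1,x0:x1]=m[y0:y1,x0:x1]
    q=np.vstack(cv2.findContours(k,cv2.RETR_EXTERNAL,cv2.CHAIN_APPROX_NONE)[0])
    w=ray(c,cv2.convexHull(q)[:,0],z); 
    return (w.max(0)+w.min(0))/2,w.max(0)-w.min(0)
E
python3 - <<'E'
from h import *
s=cap('scene');P=np.array(get_state()['position']);u,v=proj(s,P)[0]
c,e=outer(s,(4,90,60),(20,255,255),(u-25,v-25,u+25,v+25),P[2]-.0014+.014)
print(P,c,e)
E
python3 -m jog '[{"rx":0,"ry":0,"rz":0,"tx":4.3,"ty":-3.6,"tz":0,"claw":140},{"rx":0,"ry":0,"rz":0,"tx":4.3,"ty":-3.6,"tz":0,"claw":140},{"rx":0,"ry":0,"rz":0,"tx":4.3,"ty":-3.6,"tz":0,"claw":140},{"rx":0,"ry":0,"rz":0,"tx":4.3,"ty":-3.6,"tz":0,"claw":140},{"rx":0,"ry":0,"rz":0,"tx":0,"ty":0,"tz":0,"claw":140},{"rx":0,"ry":0,"rz":0,"tx":0,"ty":0,"tz":0,"claw":140}]'
```

```text
[ 0.42788564 -0.0516084   0.11910004] [ 0.42559539 -0.05581399  0.13170004] [3.69126873e-02 3.30427270e-02 1.11022302e-16]
time_s: 4.1
position: [0.5815, -0.1806, 0.1173]
tcp_rot: [-3.14, 0.002, 0.006]
wrist_force: [-0.2, -0.1, -1.5]
grip_width: 0.569
```

```bash
python3 -m jog '[{"rx":0,"ry":0,"rz":0,"tx":2.1,"ty":-1.5,"tz":-1,"claw":140},{"rx":0,"ry":0,"rz":0,"tx":0,"ty":0,"tz":-1,"claw":140},{"rx":0,"ry":0,"rz":0,"tx":0,"ty":0,"tz":0,"claw":140},{"rx":0,"ry":0,"rz":0,"tx":0,"ty":0,"tz":0,"claw":140}]'
python3 - <<'E'
from h import *
s=cap('scene');P=np.array(get_state()['position']);u,v=proj(s,P)[0]
c,e=outer(s,(4,90,60),(20,255,255),(u-25,v-25,u+25,v+25),P[2]-.0014+.014)
print(P,c,e); x,y=int(u)-50,int(v)-40
cv2.imwrite('pics/g2.png',cv2.resize(s['color'][y:y+100,x:x+100][:,:,::-1],(600,600),interpolation=cv2.INTER_CUBIC))
print(x,y)
E
```

```text
time_s: 4.5
position: [0.6016, -0.1941, 0.0994]
tcp_rot: [-3.141, -0.001, 0.003]
wrist_force: [0.5, 0.1, -0.1]
grip_width: 0.574
[ 0.60204517 -0.19429318  0.09997188] [ 0.59980233 -0.19522208  0.11257188] [0.03834352 0.0404968  0.        ]
223 205
```

View pics/g2.png

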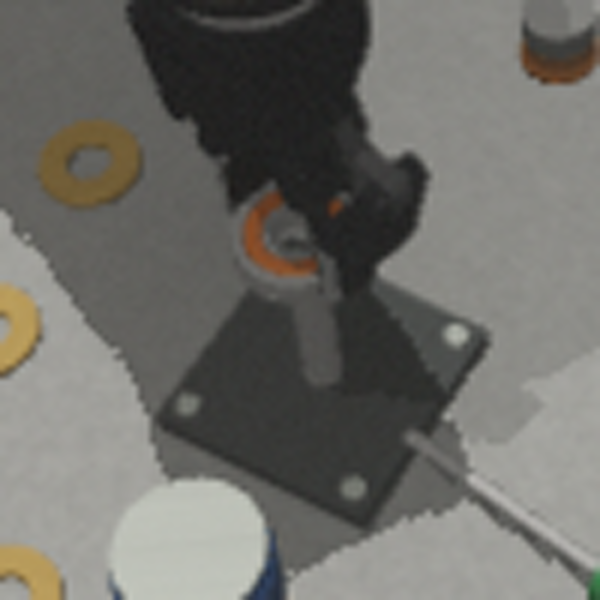

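The bearing is flat in the jaws, and the shaft tip is visible through its bore at about (295,240) in the crop. I'll lower it now.

```bash
python3 -m jog '[{"rx":0,"ry":0,"rz":0,"tx":0.05,"ty":-0.05,"tz":-1,"claw":140},{"rx":0,"ry":0,"rz":0,"tx":0,"ty":0,"tz":-1,"claw":140},{"rx":0,"ry":0,"rz":0,"tx":0,"ty":0,"tz":-0.5,"claw":140},{"rx":0,"ry":0,"rz":0,"tx":0,"ty":0,"tz":-0.5,"claw":140},{"rx":0,"ry":0,"rz":0,"tx":0,"ty":0,"tz":-0.5,"claw":140},{"rx":0,"ry":0,"rz":0,"tx":0,"ty":0,"tz":0,"claw":140},{"rx":0,"ry":0,"rz":0,"tx":0,"ty":0,"tz":0,"claw":140}]'
```

```text
time_s: 5.25
position: [0.6035, -0.1956, 0.0647]
tcp_rot: [-3.142, -0.0, 0.0]
wrist_force: [0.3, 0.1, -0.8]
grip_width: 0.573
```

```bash
python3 -m jog '[{"rx":0,"ry":0,"rz":0,"tx":0,"ty":0,"tz":-1,"claw":140},{"rx":0,"ry":0,"rz":0,"tx":0,"ty":0,"tz":-1,"claw":140},{"rx":0,"ry":0,"rz":0,"tx":0,"ty":0,"tz":-1,"claw":140},{"rx":0,"ry":0,"rz":0,"tx":0,"ty":0,"tz":-1,"claw":140},{"rx":0,"ry":0,"rz":0,"tx":0,"ty":0,"tz":-0.6,"claw":140},{"rx":0,"ry":0,"rz":0,"tx":0,"ty":0,"tz":0,"claw":140},{"rx":0,"ry":0,"rz":0,"tx":0,"ty":0,"tz":0,"claw":140}]'
```

```text
time_s: 5.95
position: [0.6035, -0.1956, 0.0186]
tcp_rot: [-3.142, -0.0, 0.0]
wrist_force: [0.2, 0.2, -1.4]
grip_width: 0.574
```

```bash
python3 -m jog '[{"rx":0,"ry":0,"rz":0,"tx":0,"ty":0,"tz":-0.4,"claw":140},{"rx":0,"ry":0,"rz":0,"tx":0,"ty":0,"tz":-0.1,"claw":140},{"rx":0,"ry":0,"rz":0,"tx":0,"ty":0,"tz":0,"claw":60},{"rx":0,"ry":0,"rz":0,"tx":0,"ty":0,"tz":0,"claw":60},{"rx":0,"ry":0,"rz":0,"tx":0,"ty":0,"tz":0.5,"claw":60},{"rx":0,"ry":0,"rz":0,"tx":0,"ty":0,"tz":3,"claw":60},{"rx":0,"ry":0,"rz":0,"tx":0,"ty":0,"tz":4,"claw":60},{"rx":0,"ry":0,"rz":0,"tx":0,"ty":0,"tz":4,"claw":60},{"rx":0,"ry":0,"rz":0,"tx":-1.5,"ty":2.7,"tz":0,"claw":60},{"rx":0,"ry":0,"rz":0,"tx":-1.5,"ty":2.7,"tz":0,"claw":60},{"rx":0,"ry":0,"rz":0,"tx":-1.5,"ty":2.7,"tz":0,"claw":60},{"rx":0,"ry":0,"rz":0,"tx":-1.5,"ty":2.7,"tz":0,"claw":60},{"rx":0,"ry":0,"rz":0,"tx":-1.5,"ty":2.7,"tz":0,"claw":60},{"rx":0,"ry":0,"rz":0,"tx":-1.5,"ty":2.7,"tz":0,"claw":60},{"rx":0,"ry":0,"rz":0,"tx":-1.5,"ty":2.7,"tz":0,"claw":60},{"rx":0,"ry":0,"rz":0,"tx":-1.5,"ty":2.7,"tz":0,"claw":60},{"rx":0,"ry":0,"rz":0,"tx":-1.5,"ty":2.7,"tz":0,"claw":60},{"rx":0,"ry":0,"rz":0,"tx":-1.5,"ty":2.7,"tz":0,"claw":60},{"rx":0,"ry":0,"rz":0,"tx":0,"ty":0,"tz":0,"claw":60},{"rx":0,"ry":0,"rz":0,"tx":0,"ty":0,"tz":0,"claw":60}]'
python3 - <<'E'
from h import *
a=cap('top');s=cap('scene')
for n,c in(('s',s),('t',a)): print(n,outer(c,(4,90,60),(15,255,255),(*(proj(c,[.6024,-.1954,.026])[0]-14),*(proj(c,[.6024,-.1954,.026])[0]+14)),.026))
cv2.imwrite('pics/ab.png',cv2.resize(s['color'][220:300,230:330][:,:,::-1],(500,400)))
E
```

```text
time_s: 7.95
position: [0.4537, 0.0748, 0.1294]
tcp_rot: [3.142, 0.003, 0.002]
wrist_force: [-0.2, -0.0, 0.9]
grip_width: 0.768
s (array([ 0.6025046 , -0.19630364,  0.026     ]), array([3.91385321e-02, 3.98121569e-02, 2.22044605e-16]))
t (array([ 0.60044309, -0.19551988,  0.026     ]), array([0.03972389, 0.04158429, 0.        ]))
```

```bash
python3 -m jog '[{"rx":0,"ry":0,"rz":0,"tx":-0.1,"ty":0.4,"tz":-3.5,"claw":60},{"rx":0,"ry":0,"rz":0,"tx":0,"ty":0,"tz":-4,"claw":60},{"rx":0,"ry":0,"rz":0,"tx":0,"ty":0,"tz":-3,"claw":60},{"rx":0,"ry":0,"rz":0,"tx":0,"ty":0,"tz":-2,"claw":60},{"rx":0,"ry":0,"rz":0,"tx":0,"ty":0,"tz":0,"claw":180},{"rx":0,"ry":0,"rz":0,"tx":0,"ty":0,"tz":0,"claw":180},{"rx":0,"ry":0,"rz":0,"tx":0,"ty":0,"tz":0,"claw":180},{"rx":0,"ry":0,"rz":0,"tx":0,"ty":0,"tz":0,"claw":180},{"rx":0,"ry":0,"rz":0,"tx":0,"ty":0,"tz":0,"claw":180},{"rx":0,"ry":0,"rz":0,"tx":0,"ty":0,"tz":0,"claw":180}]'
```

```text
time_s: 9.05
position: [0.453, 0.0785, 0.0043]
tcp_rot: [-3.141, -0.0, -0.002]
wrist_force: [-0.6, 0.4, -0.3]
grip_width: 0.451
```

```bash
python3 -m jog '[{"rx":0,"ry":0,"rz":0,"tx":0,"ty":0,"tz":1,"claw":180},{"rx":0,"ry":0,"rz":0,"tx":0,"ty":0,"tz":4,"claw":180},{"rx":0,"ry":0,"rz":0,"tx":0,"ty":0,"tz":4,"claw":180},{"rx":0,"ry":0,"rz":0,"tx":0,"ty":0,"tz":3,"claw":180},{"rx":0,"ry":0,"rz":0,"tx":1.5,"ty":-2.74,"tz":0,"claw":180},{"rx":0,"ry":0,"rz":0,"tx":1.5,"ty":-2.74,"tz":0,"claw":180},{"rx":0,"ry":0,"rz":0,"tx":1.5,"ty":-2.74,"tz":0,"claw":180},{"rx":0,"ry":0,"rz":0,"tx":1.5,"ty":-2.74,"tz":0,"claw":180},{"rx":0,"ry":0,"rz":0,"tx":1.5,"ty":-2.74,"tz":0,"claw":180},{"rx":0,"ry":0,"rz":0,"tx":1.5,"ty":-2.74,"tz":0,"claw":180},{"rx":0,"ry":0,"rz":0,"tx":1.5,"ty":-2.74,"tz":0,"claw":180},{"rx":0,"ry":0,"rz":0,"tx":1.5,"ty":-2.74,"tz":0,"claw":180},{"rx":0,"ry":0,"rz":0,"tx":1.5,"ty":-2.74,"tz":0,"claw":180},{"rx":0,"ry":0,"rz":0,"tx":1.5,"ty":-2.74,"tz":0,"claw":180},{"rx":0,"ry":0,"rz":0,"tx":0,"ty":0,"tz":0,"claw":180},{"rx":0,"ry":0,"rz":0,"tx":0,"ty":0,"tz":0,"claw":180}]'
python3 - <<'E'
from h import *
s=cap('scene');P=np.array(get_state()['position']);u,v=proj(s,P)[0]
c,e=outer(s,(100,130,40),(125,255,255),(u-25,v-25,u+25,v+20),P[2]-.0042+.0125)
print(P,c,e)
E
```

```text
time_s: 10.65
position: [0.6022, -0.1959, 0.1239]
tcp_rot: [-3.141, 0.002, 0.001]
wrist_force: [-0.9, -0.1, -1.1]
grip_width: 0.45
[ 0.60197513 -0.19520272  0.12396761] [ 0.59850541 -0.19452112  0.13226761] [0.04455709 0.04304983 0.        ]
```

```bash
python3 -m jog '[{"rx":0,"ry":0,"rz":0,"tx":0,"ty":0,"tz":-3,"claw":180},{"rx":0,"ry":0,"rz":0,"tx":0,"ty":0,"tz":-1,"claw":180},{"rx":0,"ry":0,"rz":0,"tx":0,"ty":0,"tz":-0.5,"claw":180},{"rx":0,"ry":0,"rz":0,"tx":0,"ty":0,"tz":-0.5,"claw":180},{"rx":0,"ry":0,"rz":0,"tx":0,"ty":0,"tz":-0.5,"claw":180},{"rx":0,"ry":0,"rz":0,"tx":0,"ty":0,"tz":0,"claw":180},{"rx":0,"ry":0,"rz":0,"tx":0,"ty":0,"tz":0,"claw":180}]'
```

```text
time_s: 11.4
position: [0.6027, -0.1957, 0.0691]
tcp_rot: [3.141, 0.0, 0.0]
wrist_force: [0.5, -0.1, -0.7]
grip_width: 0.449
```

```bash
python3 -m jog '[{"rx":0,"ry":0,"rz":0,"tx":0,"ty":0,"tz":-1,"claw":180},{"rx":0,"ry":0,"rz":0,"tx":0,"ty":0,"tz":-1,"claw":180},{"rx":0,"ry":0,"rz":0,"tx":0,"ty":0,"tz":-1,"claw":180},{"rx":0,"ry":0,"rz":0,"tx":0,"ty":0,"tz":-0.5,"claw":180},{"rx":0,"ry":0,"rz":0,"tx":0,"ty":0,"tz":-0.3,"claw":180},{"rx":0,"ry":0,"rz":0,"tx":0,"ty":0,"tz":0,"claw":180},{"rx":0,"ry":0,"rz":0,"tx":0,"ty":0,"tz":0,"claw":60},{"rx":0,"ry":0,"rz":0,"tx":0,"ty":0,"tz":0,"claw":60},{"rx":0,"ry":0,"rz":0,"tx":0,"ty":0,"tz":0,"claw":60},{"rx":0,"ry":0,"rz":0,"tx":0,"ty":0,"tz":3,"claw":60},{"rx":0,"ry":0,"rz":0,"tx":0,"ty":0,"tz":4,"claw":60},{"rx":0,"ry":0,"rz":0,"tx":0,"ty":0,"tz":3,"claw":60},{"rx":0,"ry":0,"rz":0,"tx":-4,"ty":0.1,"tz":0,"claw":60},{"rx":0,"ry":0,"rz":0,"tx":-4,"ty":0.1,"tz":0,"claw":60},{"rx":0,"ry":0,"rz":0,"tx":-4,"ty":0.1,"tz":0,"claw":60},{"rx":0,"ry":0,"rz":0,"tx":-3.8,"ty":0.1,"tz":0,"claw":60},{"rx":0,"ry":0,"rz":0,"tx":0,"ty":0,"tz":0,"claw":60},{"rx":0,"ry":0,"rz":0,"tx":0,"ty":0,"tz":0,"claw":60}]'
python3 - <<'E'
from h import *
a=cap('top');s=cap('scene')
for n,c in(('s',s),('t',a)):
    p=proj(c,[.6024,-.1954,.051])[0]; print(n,outer(c,(100,130,40),(125,255,255),(*(p-14),*(p+16)),.051))
    p=proj(c,[.4441,-.1914,.006])[0]; 
    try: print(n,outer(c,(14,120,60),(28,255,255),(*(p-14),*(p+14)),.006))
    except Exception as e: print(e)
E
```

```text
time_s: 13.2
position: [0.4442, -0.1917, 0.1314]
tcp_rot: [3.141, -0.001, 0.002]
wrist_force: [0.3, 0.4, 1.0]
grip_width: 0.769
s (array([ 0.6055604 , -0.19755025,  0.051     ]), array([4.35381618e-02, 4.31471480e-02, 2.22044605e-16]))
s (array([ 0.4464416 , -0.19358072,  0.006     ]), array([4.17658676e-02, 3.88456279e-02, 2.22044605e-16]))
t (array([ 0.59816144, -0.19346458,  0.051     ]), array([0.03917264, 0.03819495, 0.        ]))
t (array([ 0.44400568, -0.18045258,  0.006     ]), array([0.03852443, 0.01938147, 0.        ]))
```

```bash
python3 -m jog '[{"rx":0,"ry":0,"rz":0,"tx":0.1,"ty":-0.1,"tz":-4,"claw":85},{"rx":0,"ry":0,"rz":0,"tx":0,"ty":0,"tz":-4,"claw":85},{"rx":0,"ry":0,"rz":0,"tx":0,"ty":0,"tz":-3,"claw":85},{"rx":0,"ry":0,"rz":0,"tx":0,"ty":0,"tz":-1,"claw":85},{"rx":0,"ry":0,"rz":0,"tx":0,"ty":0,"tz":-0.5,"claw":85},{"rx":0,"ry":0,"rz":0,"tx":0,"ty":0,"tz":-0.2,"claw":85},{"rx":0,"ry":0,"rz":0,"tx":0,"ty":0,"tz":-0.2,"claw":85},{"rx":0,"ry":0,"rz":0,"tx":0,"ty":0,"tz":0,"claw":85}]'
```

```text
time_s: 14.1
position: [0.4462, -0.1929, 0.0026]
tcp_rot: [3.141, 0.0, 0.002]
wrist_force: [0.0, -0.1, -0.4]
grip_width: 0.665
```

```bash
python3 -m jog '[{"rx":0,"ry":0,"rz":0,"tx":0,"ty":0,"tz":-0.1,"claw":85},{"rx":0,"ry":0,"rz":0,"tx":0,"ty":0,"tz":-0.1,"claw":85},{"rx":0,"ry":0,"rz":0,"tx":0,"ty":0,"tz":0,"claw":85}]';python3 -m jog '[{"rx":0,"ry":0,"rz":0,"tx":0,"ty":0,"tz":0,"claw":160},{"rx":0,"ry":0,"rz":0,"tx":0,"ty":0,"tz":0,"claw":160},{"rx":0,"ry":0,"rz":0,"tx":0,"ty":0,"tz":0,"claw":160},{"rx":0,"ry":0,"rz":0,"tx":0,"ty":0,"tz":0,"claw":160}]'
```

```text
time_s: 14.4
position: [0.4456, -0.1926, -0.0001]
tcp_rot: [3.141, 0.0, 0.0]
wrist_force: [0.5, 0.5, 1.1]
grip_width: 0.669
time_s: 14.8
position: [0.4456, -0.1927, 0.0006]
tcp_rot: [3.141, 0.0, 0.001]
wrist_force: [-3.2, 1.6, 11.1]
grip_width: 0.491
```

```bash
python3 -m jog '[{"rx":0,"ry":0,"rz":0,"tx":0,"ty":0,"tz":0.5,"claw":160},{"rx":0,"ry":0,"rz":0,"tx":0,"ty":0,"tz":1.5,"claw":160},{"rx":0,"ry":0,"rz":0,"tx":0,"ty":0,"tz":4,"claw":160},{"rx":0,"ry":0,"rz":0,"tx":0,"ty":0,"tz":4,"claw":160},{"rx":0,"ry":0,"rz":0,"tx":0,"ty":0,"tz":2,"claw":160},{"rx":0,"ry":0,"rz":0,"tx":4,"ty":-0.1,"tz":0,"claw":160},{"rx":0,"ry":0,"rz":0,"tx":4,"ty":-0.1,"tz":0,"claw":160},{"rx":0,"ry":0,"rz":0,"tx":4,"ty":0,"tz":0,"claw":160},{"rx":0,"ry":0,"rz":0,"tx":3.6,"ty":0,"tz":0,"claw":160},{"rx":0,"ry":0,"rz":0,"tx":0,"ty":0,"tz":0,"claw":160},{"rx":0,"ry":0,"rz":0,"tx":0,"ty":0,"tz":0,"claw":160}]'
python3 - <<'E'
from h import *
s=cap('scene');P=np.array(get_state()['position']);u,v=proj(s,P)[0]
c,e=outer(s,(14,110,50),(28,255,255),(u-25,v-15,u+25,v+15),P[2]-.0005+.006)
print(P,c,e); x,y=int(u)-50,int(v)-40
cv2.imwrite('pics/g3.png',cv2.resize(s['color'][y:y+100,x:x+100][:,:,::-1],(500,500),interpolation=cv2.INTER_CUBIC))
E
```

```text
time_s: 15.9
position: [0.6014, -0.1943, 0.1189]
tcp_rot: [-3.141, -0.001, 0.003]
wrist_force: [-0.2, 0.1, -0.3]
grip_width: 0.485
[ 0.60064586 -0.19439058  0.11922872] [ 0.60048716 -0.20143886  0.12472872] [0.03930751 0.02923331 0.        ]
```

View pics/g3.png

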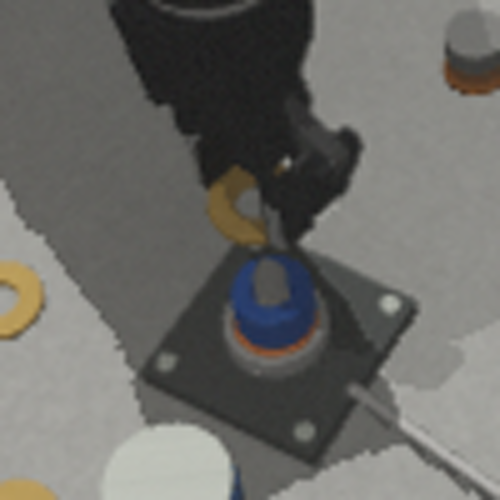

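```bash
python3 -m jog '[{"rx":0,"ry":0,"rz":0,"tx":0.1,"ty":-0.1,"tz":-3,"claw":160},{"rx":0,"ry":0,"rz":0,"tx":0,"ty":0,"tz":-1,"claw":160},{"rx":0,"ry":0,"rz":0,"tx":0,"ty":0,"tz":-0.5,"claw":160},{"rx":0,"ry":0,"rz":0,"tx":0,"ty":0,"tz":-0.5,"claw":160},{"rx":0,"ry":0,"rz":0,"tx":0,"ty":0,"tz":-0.5,"claw":160},{"rx":0,"ry":0,"rz":0,"tx":0,"ty":0,"tz":0,"claw":160},{"rx":0,"ry":0,"rz":0,"tx":0,"ty":0,"tz":0,"claw":160}]'
```

```text
time_s: 16.65
position: [0.6027, -0.1957, 0.0652]
tcp_rot: [3.141, 0.0, 0.001]
wrist_force: [-0.1, 0.4, -0.1]
grip_width: 0.485
```

```bash
python3 -m jog '[{"rx":0,"ry":0,"rz":0,"tx":0,"ty":0,"tz":-0.6,"claw":160},{"rx":0,"ry":0,"rz":0,"tx":0,"ty":0,"tz":-0.6,"claw":160},{"rx":0,"ry":0,"rz":0,"tx":0,"ty":0,"tz":0,"claw":160},{"rx":0,"ry":0,"rz":0,"tx":0,"ty":0,"tz":0,"claw":60},{"rx":0,"ry":0,"rz":0,"tx":0,"ty":0,"tz":0,"claw":60},{"rx":0,"ry":0,"rz":0,"tx":0,"ty":0,"tz":0,"claw":60},{"rx":0,"ry":0,"rz":0,"tx":0,"ty":0,"tz":4,"claw":60},{"rx":0,"ry":0,"rz":0,"tx":0,"ty":0,"tz":4,"claw":60}]'
python3 -m jog '[{"rx":0,"ry":0,"rz":0,"tx":-1.25,"ty":3.5,"tz":0,"claw":60},{"rx":0,"ry":0,"rz":0,"tx":-1.25,"ty":3.5,"tz":0,"claw":60},{"rx":0,"ry":0,"rz":0,"tx":-1.25,"ty":3.5,"tz":0,"claw":60},{"rx":0,"ry":0,"rz":0,"tx":-1.25,"ty":3.5,"tz":0,"claw":60},{"rx":0,"ry":0,"rz":0,"tx":-1.25,"ty":3.5,"tz":0,"claw":60},{"rx":0,"ry":0,"rz":0,"tx":-1.25,"ty":3.5,"tz":0,"claw":60},{"rx":0,"ry":0,"rz":0,"tx":-1.25,"ty":3.5,"tz":0,"claw":60},{"rx":0,"ry":0,"rz":0,"tx":-1.25,"ty":3.5,"tz":0,"claw":60},{"rx":0,"ry":0,"rz":0,"tx":-1.25,"ty":3.5,"tz":0,"claw":60},{"rx":0,"ry":0,"rz":0,"tx":-1.25,"ty":3.5,"tz":0,"claw":60},{"rx":0,"ry":0,"rz":0,"tx":-1.25,"ty":3.5,"tz":0,"claw":60},{"rx":0,"ry":0,"rz":0,"tx":-1.25,"ty":3.5,"tz":0,"claw":60},{"rx":0,"ry":0,"rz":0,"tx":0,"ty":0,"tz":0,"claw":60}]'
python3 - <<'E'
from h import *
a=cap('top');s=cap('scene');print(get_state()['position'])
for n,c in(('s',s),('t',a)):
    p=proj(c,[.6024,-.1954,.057])[0]; print(n,outer(c,(14,110,50),(28,255,255),(*(p-14),*(p+14)),.057))
    p=proj(c,[.4522,.2235,.028])[0];
    try: print(n,'capspot',outer(c,(0,0,140),(179,60,255),(*(p-5),*(p+5)),.028))
    except Exception as e: print(e)
cv2.imwrite('pics/g4.png',np.hstack([cv2.resize(s['color'][220:300,230:330][:,:,::-1],(400,320)),cv2.resize(s['color'][110:190,300:400][:,:,::-1],(400,320))]))
E
```

```text
time_s: 17.45
position: [0.6015, -0.1953, 0.1326]
tcp_rot: [-3.141, -0.0, 0.005]
wrist_force: [0.2, -1.2, 0.9]
grip_width: 0.77
time_s: 18.75
position: [0.4512, 0.2277, 0.133]
tcp_rot: [-3.14, -0.006, 0.0]
wrist_force: [0.7, -0.1, 0.5]
grip_width: 0.761
[0.45217249 0.22498602 0.13287231]
s (array([ 0.60318496, -0.19502339,  0.057     ]), array([4.41728857e-02, 4.39925101e-02, 2.22044605e-16]))
s capspot (array([0.43116641, 0.22347157, 0.028     ]), array([0.00905768, 0.01216443, 0.        ]))
t (array([ 0.59839928, -0.19403979,  0.057     ]), array([0.04721973, 0.04081514, 0.        ]))
need at least one array to concatenate
```

View pics/g4.png

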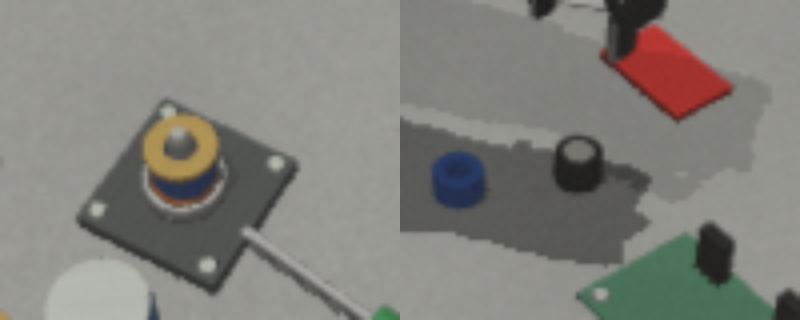

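The washer lies level on the stack. The cap's spot is at scene pixel (345,147.5).

Run:
```python
from h import *
s=cap('scene');a=cap('top');print(ray(s,(344.7,147.2),.028))
h=cv2.cvtColor(s['color'],cv2.COLOR_RGB2HSV)[138:165,335:356,2]
m=(h>75).astype(np.uint8)
for q in cv2.findContours(m,cv2.RETR_EXTERNAL,cv2.CHAIN_APPROX_NONE)[0]:
    (u,v),r=cv2.minEnclosingCircle(q);print(u+335,v+138,r)
for r in h[4:16]: print(*r)
```

```text
[[0.45434609 0.22734757 0.028     ]]
345.0 151.0 16.40131950378418
146 141 129 130 127 129 128 127 129 129 127 128 127 129 128 127 128 129 127 126 127
148 147 147 147 142 129 127 126 109 109 112 129 127 128 128 126 129 129 127 127 126
148 148 150 148 144 123 87 64 55 53 55 67 81 111 130 131 129 130 128 129 129
149 150 148 145 119 64 49 80 112 111 109 87 48 57 87 132 132 131 129 128 127
148 149 148 141 69 50 95 115 118 119 119 115 107 54 54 99 130 129 130 126 127
104 113 144 117 38 61 117 120 121 120 119 120 115 86 37 70 128 126 126 126 129
91 94 101 78 37 52 100 120 118 120 120 120 115 83 38 66 127 126 127 128 128
89 91 87 69 33 38 63 104 120 120 119 116 81 48 37 65 128 128 128 127 129
92 89 89 69 33 37 40 55 67 74 79 61 45 36 36 52 85 93 128 129 129
89 89 87 58 33 36 35 40 39 40 43 39 35 36 36 48 68 70 82 82 93
90 92 85 56 34 33 37 32 34 34 35 33 36 33 35 45 67 68 67 68 70
92 90 85 57 33 34 33 33 33 34 34 35 32 35 37 45 69 69 68 69 67
```

```bash
python3 -m jog '[{"rx":0,"ry":0,"rz":0,"tx":0.1,"ty":0.1,"tz":-4,"claw":60},{"rx":0,"ry":0,"rz":0,"tx":0,"ty":0,"tz":-4,"claw":60},{"rx":0,"ry":0,"rz":0,"tx":0,"ty":0,"tz":-3,"claw":60},{"rx":0,"ry":0,"rz":0,"tx":0,"ty":0,"tz":-1.5,"claw":60},{"rx":0,"ry":0,"rz":0,"tx":0,"ty":0,"tz":0,"claw":180},{"rx":0,"ry":0,"rz":0,"tx":0,"ty":0,"tz":0,"claw":180},{"rx":0,"ry":0,"rz":0,"tx":0,"ty":0,"tz":0,"claw":180},{"rx":0,"ry":0,"rz":0,"tx":0,"ty":0,"tz":0,"claw":180},{"rx":0,"ry":0,"rz":0,"tx":0,"ty":0,"tz":0,"claw":180},{"rx":0,"ry":0,"rz":0,"tx":0,"ty":0,"tz":0,"claw":180}]'
```

```text
time_s: 19.95
position: [0.454, 0.2256, 0.0084]
tcp_rot: [-3.141, -0.0, -0.002]
wrist_force: [-0.1, -0.7, 4.0]
grip_width: 0.422
```

```bash
python3 -m jog '[{"rx":0,"ry":0,"rz":0,"tx":0,"ty":0,"tz":1,"claw":180},{"rx":0,"ry":0,"rz":0,"tx":0,"ty":0,"tz":4,"claw":180},{"rx":0,"ry":0,"rz":0,"tx":0,"ty":0,"tz":4,"claw":180},{"rx":0,"ry":0,"rz":0,"tx":0,"ty":0,"tz":4,"claw":180},{"rx":0,"ry":0,"rz":0,"tx":1.24,"ty":-3.5,"tz":0,"claw":180},{"rx":0,"ry":0,"rz":0,"tx":1.24,"ty":-3.5,"tz":0,"claw":180},{"rx":0,"ry":0,"rz":0,"tx":1.24,"ty":-3.5,"tz":0,"claw":180},{"rx":0,"ry":0,"rz":0,"tx":1.24,"ty":-3.5,"tz":0,"claw":180},{"rx":0,"ry":0,"rz":0,"tx":1.24,"ty":-3.5,"tz":0,"claw":180},{"rx":0,"ry":0,"rz":0,"tx":1.24,"ty":-3.5,"tz":0,"claw":180},{"rx":0,"ry":0,"rz":0,"tx":1.24,"ty":-3.5,"tz":0,"claw":180},{"rx":0,"ry":0,"rz":0,"tx":1.24,"ty":-3.5,"tz":0,"claw":180},{"rx":0,"ry":0,"rz":0,"tx":1.24,"ty":-3.5,"tz":0,"claw":180},{"rx":0,"ry":0,"rz":0,"tx":1.24,"ty":-3.5,"tz":0,"claw":180},{"rx":0,"ry":0,"rz":0,"tx":1.24,"ty":-3.5,"tz":0,"claw":180},{"rx":0,"ry":0,"rz":0,"tx":1.24,"ty":-3.5,"tz":0,"claw":180},{"rx":0,"ry":0,"rz":0,"tx":0,"ty":0,"tz":0,"claw":180},{"rx":0,"ry":0,"rz":0,"tx":0,"ty":0,"tz":0,"claw":180}]'
python3 - <<'E'
from h import *
s=cap('scene');P=np.array(get_state()['position']);u,v=proj(s,P)[0]
x,y=int(u)-50,int(v)-40;print(x,y,P)
cv2.imwrite('pics/g5.png',cv2.resize(s['color'][y:y+100,x:x+100][:,:,::-1],(600,600),interpolation=cv2.INTER_CUBIC))
for q in[(.6024,-.1954,P[2]-.0084+.028),(.6024,-.1954,P[2]-.0084)]: print((proj(s,q)[0]-[x,y]+.5)*6)
E
```

```text
time_s: 21.75
position: [0.602, -0.1951, 0.1378]
tcp_rot: [-3.141, 0.002, 0.001]
wrist_force: [-0.4, 0.4, -0.1]
grip_width: 0.419
221 196 [ 0.6018309  -0.19429025  0.13787773]
[298.36884237 217.71779168]
[306.06484841 261.05228524]
```

View pics/g5.png

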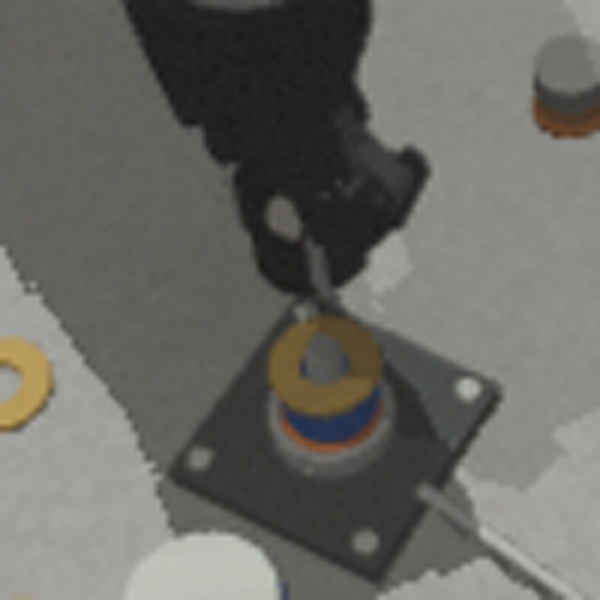

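```bash
python3 -m jog '[{"rx":0,"ry":0,"rz":0,"tx":0,"ty":0.1,"tz":-3,"claw":180},{"rx":0,"ry":0,"rz":0,"tx":0,"ty":0,"tz":-2,"claw":180},{"rx":0,"ry":0,"rz":0,"tx":0,"ty":0,"tz":-0.5,"claw":180},{"rx":0,"ry":0,"rz":0,"tx":0,"ty":0,"tz":-0.4,"claw":180},{"rx":0,"ry":0,"rz":0,"tx":0,"ty":0,"tz":-0.4,"claw":180},{"rx":0,"ry":0,"rz":0,"tx":0,"ty":0,"tz":-0.3,"claw":180},{"rx":0,"ry":0,"rz":0,"tx":0,"ty":0,"tz":0,"claw":180},{"rx":0,"ry":0,"rz":0,"tx":0,"ty":0,"tz":0,"claw":180}]'
```

```text
time_s: 22.6
position: [0.6035, -0.1945, 0.0723]
tcp_rot: [3.139, -0.0, 0.003]
wrist_force: [3.7, -5.2, -2.4]
grip_width: 0.424
```

```bash
python3 -m jog '[{"rx":0,"ry":0,"rz":0,"tx":0.05,"ty":-0.15,"tz":0,"claw":180},{"rx":0,"ry":0,"rz":0,"tx":0,"ty":0,"tz":-0.2,"claw":180},{"rx":0,"ry":0,"rz":0,"tx":0,"ty":0,"tz":0,"claw":180}]'
```

```text
time_s: 22.9
position: [0.6031, -0.1952, 0.0698]
tcp_rot: [3.141, 0.0, 0.001]
wrist_force: [3.8, -2.6, 1.0]
grip_width: 0.42
```

```bash
python3 -m jog '[{"rx":0,"ry":0,"rz":0,"tx":0.1,"ty":-0.05,"tz":0,"claw":180},{"rx":0,"ry":0,"rz":0,"tx":0,"ty":0,"tz":-0.2,"claw":180},{"rx":0,"ry":0,"rz":0,"tx":0,"ty":0,"tz":-0.2,"claw":180},{"rx":0,"ry":0,"rz":0,"tx":0,"ty":0,"tz":0,"claw":180}]'; python3 -m jog '[{"rx":0,"ry":0,"rz":0,"tx":0,"ty":0,"tz":-0.1,"claw":180},{"rx":0,"ry":0,"rz":0,"tx":0,"ty":0,"tz":0,"claw":180}]'
```

```text
time_s: 23.3
position: [0.6035, -0.1953, 0.0655]
tcp_rot: [-3.141, -0.0, 0.001]
wrist_force: [0.3, 0.3, -0.2]
grip_width: 0.424
time_s: 23.5
position: [0.6036, -0.1954, 0.0654]
tcp_rot: [-3.141, -0.0, 0.0]
wrist_force: [-1.6, 0.2, 7.9]
grip_width: 0.418
```

```bash
python3 -m jog '[{"rx":0,"ry":0,"rz":0,"tx":0,"ty":0,"tz":0,"claw":60},{"rx":0,"ry":0,"rz":0,"tx":0,"ty":0,"tz":0,"claw":60},{"rx":0,"ry":0,"rz":0,"tx":0,"ty":0,"tz":0,"claw":60},{"rx":0,"ry":0,"rz":0,"tx":0,"ty":0,"tz":3,"claw":60},{"rx":0,"ry":0,"rz":0,"tx":0,"ty":0,"tz":4,"claw":60},{"rx":0,"ry":0,"rz":8.5,"tx":-1.6,"ty":-1.74,"tz":0,"claw":20},{"rx":0,"ry":0,"rz":8.5,"tx":-1.6,"ty":-1.74,"tz":0,"claw":20},{"rx":0,"ry":0,"rz":8.5,"tx":-1.6,"ty":-1.74,"tz":0,"claw":20},{"rx":0,"ry":0,"rz":8.5,"tx":-1.6,"ty":-1.74,"tz":0,"claw":20},{"rx":0,"ry":0,"rz":8.5,"tx":-1.6,"ty":-1.74,"tz":0,"claw":20},{"rx":0,"ry":0,"rz":8.5,"tx":-1.6,"ty":-1.74,"tz":0,"claw":20},{"rx":0,"ry":0,"rz":8.5,"tx":-1.6,"ty":-1.74,"tz":0,"claw":20},{"rx":0,"ry":0,"rz":8.5,"tx":-1.6,"ty":-1.74,"tz":0,"claw":20},{"rx":0,"ry":0,"rz":8.5,"tx":-1.6,"ty":-1.74,"tz":0,"claw":20},{"rx":0,"ry":0,"rz":8.5,"tx":-1.6,"ty":-1.74,"tz":0,"claw":20},{"rx":0,"ry":0,"rz":8.5,"tx":0,"ty":0,"tz":0,"claw":20},{"rx":0,"ry":0,"rz":8.5,"tx":0,"ty":0,"tz":0,"claw":20},{"rx":0,"ry":0,"rz":0.3,"tx":0,"ty":0,"tz":0,"claw":20},{"rx":0,"ry":0,"rz":0,"tx":0,"ty":0,"tz":0,"claw":20}]'
cat >> h.py <<'E'
def reds(c,z=.008):
    h=cv2.cvtColor(c['color'],cv2.COLOR_RGB2HSV); m=(((h[...,0]<6)|(h[...,0]>174))&(h[...,1]>150)&(h[...,2]>60)).astype(np.uint8)
    for q in cv2.findContours(m,cv2.RETR_EXTERNAL,cv2.CHAIN_APPROX_NONE)[0]:
        w=ray(c,q[:,0],z)[:,:2].astype(np.float32)*1000
        if len(q)<20 or not(200<w[:,0].mean()<900): continue
        r=cv2.minAreaRect(w); b=cv2.boxPoints(r); e=max((b[1]-b[0],b[2]-b[1]),key=np.linalg.norm); 
        M=cv2.moments(w); 
        print('red z',z,'c',np.round(r[0],1),'size',np.round(r[1],1),'long',np.round((np.degrees(np.arctan2(e[1],e[0]))+90)%180-90,1))
E
python3 - <<'E'
from h import *
s=cap('scene');a=cap('top');st=get_state();print(st['position'],st['tcp_rot'],st['q'][5])
print('top');reds(a);print('scene');reds(s)
cv2.imwrite('pics/g6.png',np.hstack([cv2.resize(c['color'][y:y+80,x:x+100][:,:,::-1],(400,320)) for c,x,y in((s,230,220),(a,340,160))]))
E
```

```text
time_s: 25.4
position: [0.4438, -0.3695, 0.1346]
tcp_rot: [-1.975, -2.443, 0.0]
wrist_force: [-0.5, -0.1, -0.4]
grip_width: 0.921
[ 0.4439409  -0.36943766  0.13471208] [ 1.97429516e+00  2.44368373e+00 -7.44695976e-05] -0.9057268576161366
top
red z 0.008 c [ 283.2 -263.6] size [72.6 88.7] long -36.1
red z 0.008 c [297.1 675.8] size [167.9 104.2] long 89.7
red z 0.008 c [425.4 364.6] size [60.3 99.6] long -10.5
red z 0.008 c [ 442.9 -368.9] size [99.3 59.5] long 9.8
red z 0.008 c [639.1 708.6] size [60.6 50.1] long 65.0
scene
red z 0.008 c [ 445.  -370.6] size [99.5 58.6] long 9.6
red z 0.008 c [ 291.2 -305.3] size [16.8 41.7] long -0.8
red z 0.008 c [ 294.7 -250.6] size [34.9 86. ] long -35.4
red z 0.008 c [429.8 361.6] size [59.6 98.5] long -10.5
red z 0.008 c [567.8 792.8] size [51.2 79.8] long -69.2
red z 0.008 c [256.2 698.4] size [137.  254.9] long -76.5
```

View pics/g6.png

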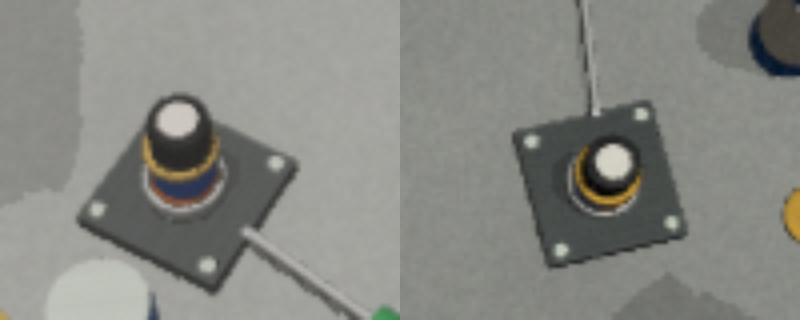

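```bash
python3 -m jog '[{"rx":0,"ry":0,"rz":-2.6,"tx":0,"ty":0,"tz":-4,"claw":45},{"rx":0,"ry":0,"rz":0,"tx":0,"ty":0,"tz":-4,"claw":45},{"rx":0,"ry":0,"rz":0,"tx":0,"ty":0,"tz":-3,"claw":45},{"rx":0,"ry":0,"rz":0,"tx":0,"ty":0,"tz":-1.5,"claw":45},{"rx":0,"ry":0,"rz":0,"tx":0,"ty":0,"tz":-0.5,"claw":45},{"rx":0,"ry":0,"rz":0,"tx":0,"ty":0,"tz":-0.4,"claw":45},{"rx":0,"ry":0,"rz":0,"tx":0,"ty":0,"tz":0,"claw":45}]';python3 -m jog '[{"rx":0,"ry":0,"rz":0,"tx":0,"ty":0,"tz":0,"claw":120},{"rx":0,"ry":0,"rz":0,"tx":0,"ty":0,"tz":0,"claw":120},{"rx":0,"ry":0,"rz":0,"tx":0,"ty":0,"tz":0,"claw":120},{"rx":0,"ry":0,"rz":0,"tx":0,"ty":0,"tz":0,"claw":120}]'
```

```text
time_s: 26.2
position: [0.4442, -0.3698, 0.0012]
tcp_rot: [2.026, 2.4, -0.0]
wrist_force: [0.3, -0.4, 0.3]
grip_width: 0.82
time_s: 26.6
position: [0.4444, -0.37, 0.0027]
tcp_rot: [2.024, 2.399, 0.0]
wrist_force: [-1.6, 3.1, 9.2]
grip_width: 0.643
```

```bash
python3 -m jog '[{"rx":0,"ry":0,"rz":0,"tx":0,"ty":0,"tz":1,"claw":120},{"rx":0,"ry":0,"rz":0,"tx":0,"ty":0,"tz":4,"claw":120},{"rx":0,"ry":0,"rz":0,"tx":0,"ty":0,"tz":4,"claw":120},{"rx":0,"ry":0,"rz":0,"tx":0,"ty":0,"tz":4,"claw":120},{"rx":0,"ry":0,"rz":0,"tx":0,"ty":0,"tz":0,"claw":120}]'
python3 - <<'E'
from h import *
s=cap('scene');a=cap('top')
g=cv2.resize(a['color'][165:225,235:285][:,:,::-1],(400,480),interpolation=cv2.INTER_CUBIC)
b=cv2.resize(s['color'][160:220,360:410][:,:,::-1],(400,480),interpolation=cv2.INTER_CUBIC)
cv2.imwrite('pics/n1.png',cv2.convertScaleAbs(np.hstack([g,b]),alpha=1.5))
E
```

```text
time_s: 27.1
position: [0.4464, -0.3717, 0.1375]
tcp_rot: [2.019, 2.393, -0.0]
wrist_force: [2.0, -0.7, -0.9]
grip_width: 0.645
```

View pics/n1.png

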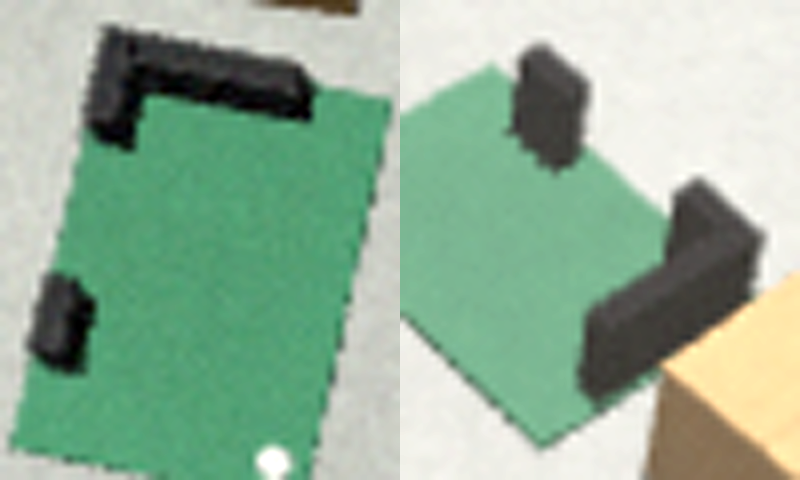

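Run:
```python
from h import *
a=cap('top');s=cap('scene')
th=np.radians(-10);R=np.array([[np.cos(th),-np.sin(th)],[np.sin(th),np.cos(th)]])
def r(u,v,c,x0,y0,z): return ray(c,((u+.5)/8-.5+x0,(v+.5)/8-.5+y0),z)[0,:2]
for n,p in(((50,-30),r(312,121,a,235,165,.0025)),((28,30),r(134,150,a,235,165,.0025)),((-28,30),r(95,313,a,235,165,.0025)),((50,30),r(145,92,a,235,165,.0025)),
 ((28,30),r(557-400,170,s,360,160,.0025)),((62,-30),r(598-400,398,s,360,160,.0025)),((50,-30),r(580-400,388,s,360,160,.0025))):
    print(n,'seat est mm',np.round((p-R@(np.array(n)/1000))*1000,1))
```

```text
(50, -30) seat est mm [628.7 172.4]
(28, 30) seat est mm [628.2 172.7]
(-28, 30) seat est mm [623.8 174.1]
(50, 30) seat est mm [627.9 173.5]
(28, 30) seat est mm [573.1 184.8]
(62, -30) seat est mm [627.  175.4]
(50, -30) seat est mm [631.5 172.6]
```

```bash
python3 -m jog '[{"rx":0,"ry":0,"rz":-1.4,"tx":1.27,"ty":3.86,"tz":0,"claw":120},{"rx":0,"ry":0,"rz":-1.4,"tx":1.27,"ty":3.86,"tz":0,"claw":120},{"rx":0,"ry":0,"rz":-1.4,"tx":1.27,"ty":3.86,"tz":0,"claw":120},{"rx":0,"ry":0,"rz":-1.4,"tx":1.27,"ty":3.86,"tz":0,"claw":120},{"rx":0,"ry":0,"rz":-1.4,"tx":1.27,"ty":3.86,"tz":0,"claw":120},{"rx":0,"ry":0,"rz":-1.4,"tx":1.27,"ty":3.86,"tz":0,"claw":120},{"rx":0,"ry":0,"rz":-1.4,"tx":1.27,"ty":3.86,"tz":0,"claw":120},{"rx":0,"ry":0,"rz":-1.4,"tx":1.27,"ty":3.86,"tz":0,"claw":120},{"rx":0,"ry":0,"rz":-1.4,"tx":1.27,"ty":3.86,"tz":0,"claw":120},{"rx":0,"ry":0,"rz":-1.4,"tx":1.27,"ty":3.86,"tz":0,"claw":120},{"rx":0,"ry":0,"rz":-1.4,"tx":1.27,"ty":3.86,"tz":0,"claw":120},{"rx":0,"ry":0,"rz":-1.4,"tx":1.27,"ty":3.86,"tz":0,"claw":120},{"rx":0,"ry":0,"rz":-1.4,"tx":1.27,"ty":3.86,"tz":0,"claw":120},{"rx":0,"ry":0,"rz":-1.5,"tx":1.27,"ty":3.86,"tz":0,"claw":120},{"rx":0,"ry":0,"rz":0,"tx":0,"ty":0,"tz":0,"claw":120},{"rx":0,"ry":0,"rz":0,"tx":0,"ty":0,"tz":0,"claw":120}]'
python3 - <<'E'
from h import *
s=cap('scene');a=cap('top');st=get_state();P=st['position'];print(P,st['tcp_rot'],2*np.degrees(np.arctan2(st['tcp_rot'][1],st['tcp_rot'][0])))
reds(s,P[2]-.001+.008);print(); reds(a,P[2]-.001+.008)
E
```

```text
time_s: 28.9
position: [0.6207, 0.1714, 0.1289]
tcp_rot: [-2.404, -2.021, 0.005]
wrist_force: [-0.5, -0.2, -0.1]
grip_width: 0.643
[0.62076768 0.16993409 0.12969793] [-2.40626861 -2.01881212  0.00362705] -280.0080203925178
red z 0.13669792803625103 c [ 389.5 -303.9] size [74.3 75.8] long -0.5
red z 0.13669792803625103 c [631.9 163. ] size [59.5 82.9] long -11.9
red z 0.13669792803625103 c [510.7 240.5] size [52.3 66.4] long -10.4
red z 0.13669792803625103 c [638.1 609.2] size [43.9 68.5] long -69.2

red z 0.13669792803625103 c [ 282.8 -245.6] size [78.2 80.3] long -88.9
red z 0.13669792803625103 c [299.9 612. ] size [152.2  94.6] long 89.8
red z 0.13669792803625103 c [416.3 329.9] size [54.5 90. ] long -10.0
red z 0.13669792803625103 c [609.9 641.7] size [54.9 45.4] long 65.0
red z 0.13669792803625103 c [652.6 140.7] size [18.7 15.7] long 1.0
```

```bash
python3 -m jog '[{"rx":0,"ry":0,"rz":0,"tx":0.1,"ty":0,"tz":-4,"claw":120},{"rx":0,"ry":0,"rz":0,"tx":0,"ty":0,"tz":-3,"claw":120},{"rx":0,"ry":0,"rz":0,"tx":0,"ty":0,"tz":-1,"claw":120},{"rx":0,"ry":0,"rz":0,"tx":0,"ty":0,"tz":-1,"claw":120},{"rx":0,"ry":0,"rz":0,"tx":0,"ty":0,"tz":-1,"claw":120},{"rx":0,"ry":0,"rz":0,"tx":0,"ty":0,"tz":-1,"claw":120},{"rx":0,"ry":0,"rz":0,"tx":0,"ty":0,"tz":-0.5,"claw":120},{"rx":0,"ry":0,"rz":0,"tx":0,"ty":0,"tz":0,"claw":120}]'
```

```text
time_s: 29.8
position: [0.6223, 0.1707, 0.0153]
tcp_rot: [-2.406, -2.019, 0.001]
wrist_force: [-0.8, -0.0, -1.3]
grip_width: 0.643
```

```bash
python3 -m jog '[{"rx":0,"ry":0,"rz":0,"tx":0,"ty":0,"tz":-0.5,"claw":120},{"rx":0,"ry":0,"rz":0,"tx":0,"ty":0,"tz":-0.4,"claw":120},{"rx":0,"ry":0,"rz":0,"tx":0,"ty":0,"tz":0,"claw":120}]'; python3 -m jog '[{"rx":0,"ry":0,"rz":0,"tx":0.05,"ty":0.3,"tz":0,"claw":120},{"rx":0,"ry":0,"rz":0,"tx":0,"ty":0,"tz":0,"claw":120}]';python3 -m jog '[{"rx":0,"ry":0,"rz":0,"tx":0.3,"ty":-0.05,"tz":0,"claw":120},{"rx":0,"ry":0,"rz":0,"tx":0,"ty":0,"tz":0,"claw":120}]'
```

```text
time_s: 30.1
position: [0.6224, 0.1708, 0.0063]
tcp_rot: [-2.406, -2.019, 0.001]
wrist_force: [-0.4, 0.4, -0.6]
grip_width: 0.638
time_s: 30.3
position: [0.6234, 0.1742, 0.007]
tcp_rot: [2.406, 2.02, 0.001]
wrist_force: [-0.4, 0.3, -1.4]
grip_width: 0.644
time_s: 30.5
position: [0.6267, 0.1734, 0.007]
tcp_rot: [2.406, 2.019, 0.001]
wrist_force: [0.7, -1.0, -1.5]
grip_width: 0.644
```

```bash
python3 -m jog '[{"rx":0,"ry":0,"rz":0,"tx":0.2,"ty":-0.03,"tz":0,"claw":120},{"rx":0,"ry":0,"rz":0,"tx":0,"ty":0,"tz":0,"claw":120}]'; python3 -m jog '[{"rx":0,"ry":0,"rz":0,"tx":0.03,"ty":0.2,"tz":0,"claw":120},{"rx":0,"ry":0,"rz":0,"tx":0,"ty":0,"tz":0,"claw":120}]'; python3 -m jog '[{"rx":0,"ry":0,"rz":0,"tx":0.2,"ty":-0.03,"tz":0,"claw":120},{"rx":0,"ry":0,"rz":0,"tx":0,"ty":0,"tz":0,"claw":120}]'
```

```text
time_s: 30.7
position: [0.6284, 0.1729, 0.0068]
tcp_rot: [2.406, 2.019, 0.0]
wrist_force: [0.5, 0.1, -0.4]
grip_width: 0.642
time_s: 30.9
position: [0.6284, 0.1746, 0.0067]
tcp_rot: [2.406, 2.019, -0.001]
wrist_force: [-0.7, -2.2, -0.9]
grip_width: 0.643
time_s: 31.1
position: [0.6292, 0.1745, 0.0063]
tcp_rot: [-2.406, -2.019, 0.004]
wrist_force: [-5.4, -2.7, 0.4]
grip_width: 0.644
```

```bash
python3 -m jog '[{"rx":0,"ry":0,"rz":0,"tx":0,"ty":0,"tz":-0.2,"claw":120},{"rx":0,"ry":0,"rz":0,"tx":0,"ty":0,"tz":0,"claw":120}]'; python3 -m jog '[{"rx":0,"ry":0,"rz":0,"tx":0,"ty":0,"tz":0,"claw":55},{"rx":0,"ry":0,"rz":0,"tx":0,"ty":0,"tz":0,"claw":55},{"rx":0,"ry":0,"rz":0,"tx":0,"ty":0,"tz":0,"claw":55},{"rx":0,"ry":0,"rz":0,"tx":0,"ty":0,"tz":3,"claw":55},{"rx":0,"ry":0,"rz":0,"tx":0,"ty":0,"tz":5,"claw":30},{"rx":0,"ry":0,"rz":0,"tx":0,"ty":0,"tz":3,"claw":30},{"rx":0,"ry":0,"rz":0,"tx":0,"ty":0,"tz":0,"claw":30}]'
python3 - <<'E'
from h import *
s=cap('scene');a=cap('top')
print('z.0105 scene');reds(s,.0105);print('top');reds(a,.0105)
E
```

```text
time_s: 31.3
position: [0.6292, 0.1745, 0.0054]
tcp_rot: [-2.406, -2.019, 0.002]
wrist_force: [-6.9, -3.0, 8.7]
grip_width: 0.644
time_s: 32.0
position: [0.6334, 0.1756, 0.12]
tcp_rot: [2.404, 2.017, 0.012]
wrist_force: [-0.4, -0.3, -0.2]
grip_width: 0.882
z.0105 scene
red z 0.0105 c [ 280.4 -270.7] size [85.1 88.4] long -13.9
red z 0.0105 c [627.9 172.5] size [61.9 96.4] long -10.5
red z 0.0105 c [430.3 359.5] size [60.6 95.7] long -10.5
red z 0.0105 c [569.1 789.2] size [51.  79.5] long -69.2
top
red z 0.0105 c [ 278.4 -269.7] size [86.1 88.4] long -88.9
red z 0.0105 c [297.2 674.5] size [167.6 104.2] long 89.8
red z 0.0105 c [425.2 363.9] size [60.5 99.3] long -10.7
red z 0.0105 c [638.7 707.7] size [59.4 50. ] long 65.0
```

```bash
python3 -m jog '[{"rx":0,"ry":0,"rz":-0.5,"tx":-2.02,"ty":1.89,"tz":0,"claw":45},{"rx":0,"ry":0,"rz":0,"tx":-2.02,"ty":1.89,"tz":0,"claw":45},{"rx":0,"ry":0,"rz":0,"tx":-2.02,"ty":1.89,"tz":0,"claw":45},{"rx":0,"ry":0,"rz":0,"tx":-2.02,"ty":1.89,"tz":0,"claw":45},{"rx":0,"ry":0,"rz":0,"tx":-2.02,"ty":1.89,"tz":0,"claw":45},{"rx":0,"ry":0,"rz":0,"tx":-2.02,"ty":1.89,"tz":0,"claw":45},{"rx":0,"ry":0,"rz":0,"tx":-2.02,"ty":1.89,"tz":0,"claw":45},{"rx":0,"ry":0,"rz":0,"tx":-2.02,"ty":1.89,"tz":0,"claw":45},{"rx":0,"ry":0,"rz":0,"tx":-2.02,"ty":1.89,"tz":0,"claw":45},{"rx":0,"ry":0,"rz":0,"tx":-2.02,"ty":1.89,"tz":0,"claw":45},{"rx":0,"ry":0,"rz":0,"tx":0,"ty":0,"tz":0,"claw":45},{"rx":0,"ry":0,"rz":0,"tx":0,"ty":0,"tz":0,"claw":45}]'
python3 - <<'E'
from h import *
s=cap('scene');a=cap('top')
print('scene');reds(s,.008);print('top');reds(a,.0105)
E
```

```text
time_s: 33.3
position: [0.4276, 0.3635, 0.1135]
tcp_rot: [2.414, 2.011, -0.003]
wrist_force: [0.6, -0.2, 0.3]
grip_width: 0.819
scene
red z 0.008 c [ 278.4 -270.1] size [85.9 88.4] long -11.4
red z 0.008 c [627.5 173.9] size [62.6 98.4] long -10.5
red z 0.008 c [429.8 361.9] size [60.3 98.5] long -10.5
red z 0.008 c [567.8 792.8] size [51.2 79.8] long -69.2
red z 0.008 c [296.6 720. ] size [106.2 272.4] long -54.0
top
red z 0.0105 c [ 278.4 -269.7] size [86.1 88.4] long -88.9
red z 0.0105 c [297.2 681.2] size [154.4 104. ] long 89.7
red z 0.0105 c [425.2 363.8] size [60.  99.4] long -10.5
red z 0.0105 c [638.5 707.3] size [60.5 50. ] long 65.0
red z 0.0105 c [627.1 173.8] size [ 60.5 100.4] long -10.4
```

```bash
python3 -m jog '[{"rx":0,"ry":0,"rz":0,"tx":0,"ty":0,"tz":-4,"claw":45},{"rx":0,"ry":0,"rz":0,"tx":0,"ty":0,"tz":-4,"claw":45},{"rx":0,"ry":0,"rz":0,"tx":0,"ty":0,"tz":-2,"claw":45},{"rx":0,"ry":0,"rz":0,"tx":0,"ty":0,"tz":-1,"claw":45},{"rx":0,"ry":0,"rz":0,"tx":0,"ty":0,"tz":-0.2,"claw":45},{"rx":0,"ry":0,"rz":0,"tx":0,"ty":0,"tz":0,"claw":45}]';python3 -m jog '[{"rx":0,"ry":0,"rz":0,"tx":0,"ty":0,"tz":0,"claw":120},{"rx":0,"ry":0,"rz":0,"tx":0,"ty":0,"tz":0,"claw":120},{"rx":0,"ry":0,"rz":0,"tx":0,"ty":0,"tz":0,"claw":120},{"rx":0,"ry":0,"rz":0,"tx":0,"ty":0,"tz":0,"claw":120}]'
```

```text
time_s: 34.0
position: [0.4291, 0.3637, 0.0032]
tcp_rot: [2.416, 2.008, 0.001]
wrist_force: [0.2, 0.7, -0.0]
grip_width: 0.824
time_s: 34.4
position: [0.4302, 0.3649, 0.0058]
tcp_rot: [2.415, 2.008, 0.008]
wrist_force: [0.6, -2.3, 17.0]
grip_width: 0.527
```

The fingers closed over the top of the plate. I'll open, go back up and check.

```bash
python3 -m jog '[{"rx":0,"ry":0,"rz":0,"tx":0,"ty":0,"tz":0.5,"claw":45},{"rx":0,"ry":0,"rz":0,"tx":0,"ty":0,"tz":2,"claw":45},{"rx":0,"ry":0,"rz":0,"tx":0,"ty":0,"tz":4,"claw":45},{"rx":0,"ry":0,"rz":0,"tx":0,"ty":0,"tz":3,"claw":45},{"rx":0,"ry":0,"rz":0,"tx":0,"ty":0,"tz":0,"claw":45},{"rx":0,"ry":0,"rz":0,"tx":0,"ty":0,"tz":0,"claw":45}]'
python3 - <<'E'
from h import *
s=cap('scene');a=cap('top')
print(get_state()['position']);print('scene');reds(s,.008);print('top');reds(a,.008)
cv2.imwrite('pics/p1.png',np.hstack([cv2.resize(c['color'][y:y+80,x:x+100][:,:,::-1],(400,320)) for c,x,y in((s,320,90),(a,140,220))]))
E
```

```text
time_s: 35.0
position: [0.4289, 0.3642, 0.099]
tcp_rot: [2.415, 2.009, 0.004]
wrist_force: [-0.4, -0.3, -0.6]
grip_width: 0.825
[0.42798345 0.36336024 0.09729025]
scene
red z 0.008 c [ 278.4 -270.1] size [85.9 88.4] long -11.4
red z 0.008 c [627.5 173.9] size [61.5 98.4] long -10.5
red z 0.008 c [429.7 361.7] size [59.8 98.8] long -11.2
red z 0.008 c [567.8 792.8] size [51.2 79.8] long -69.2
red z 0.008 c [295.6 717.7] size [104.1 272.6] long -56.6
top
red z 0.008 c [ 278.3 -270.2] size [86.3 88.5] long -88.9
red z 0.008 c [297.1 679.7] size [159.9 104.3] long 89.8
red z 0.008 c [396.3 369.8] size [60.2 39.7] long 80.1
red z 0.008 c [459.2 358.2] size [59.9 30.7] long 79.5
red z 0.008 c [639.1 708.6] size [60.6 50.1] long 65.0
red z 0.008 c [627.7 174.1] size [ 60.6 100.6] long -10.5
```

View pics/p1.png

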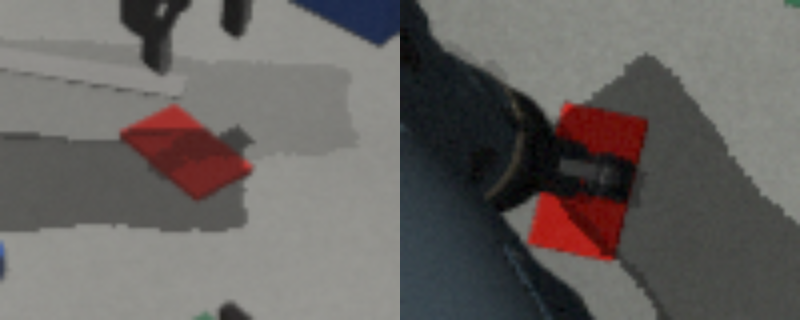

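The plate is still flat where it was, so I'll grip again about 3 mm lower.

```bash
python3 -m jog '[{"rx":0,"ry":0,"rz":0,"tx":0,"ty":0,"tz":-4,"claw":45},{"rx":0,"ry":0,"rz":0,"tx":0,"ty":0,"tz":-4,"claw":45},{"rx":0,"ry":0,"rz":0,"tx":0,"ty":0,"tz":-1.5,"claw":45},{"rx":0,"ry":0,"rz":0,"tx":0,"ty":0,"tz":-0.4,"claw":60},{"rx":0,"ry":0,"rz":0,"tx":0,"ty":0,"tz":0,"claw":60},{"rx":0,"ry":0,"rz":0,"tx":0,"ty":0,"tz":0,"claw":60}]'
```

```text
time_s: 35.7
position: [0.4288, 0.364, -0.0006]
tcp_rot: [2.415, 2.009, 0.001]
wrist_force: [0.2, 0.1, 0.5]
grip_width: 0.766
```

```bash
python3 -m jog '[{"rx":0,"ry":0,"rz":0,"tx":0,"ty":0,"tz":-0.1,"claw":60},{"rx":0,"ry":0,"rz":0,"tx":0,"ty":0,"tz":0,"claw":60}]';python3 -m jog '[{"rx":0,"ry":0,"rz":0,"tx":0,"ty":0,"tz":0,"claw":120},{"rx":0,"ry":0,"rz":0,"tx":0,"ty":0,"tz":0,"claw":120},{"rx":0,"ry":0,"rz":0,"tx":0,"ty":0,"tz":0,"claw":120},{"rx":0,"ry":0,"rz":0,"tx":0,"ty":0,"tz":0,"claw":120}]'
```

```text
time_s: 35.9
position: [0.4289, 0.3641, -0.0014]
tcp_rot: [2.415, 2.009, 0.002]
wrist_force: [-0.1, 0.5, 0.5]
grip_width: 0.765
time_s: 36.3
position: [0.4288, 0.364, -0.0009]
tcp_rot: [2.415, 2.009, 0.002]
wrist_force: [-2.6, -1.3, 9.2]
grip_width: 0.679
```

```bash
python3 -m jog '[{"rx":0,"ry":0,"rz":0,"tx":0,"ty":0,"tz":1,"claw":120},{"rx":0,"ry":0,"rz":0,"tx":0,"ty":0,"tz":4,"claw":120},{"rx":0,"ry":0,"rz":0,"tx":0,"ty":0,"tz":4,"claw":120},{"rx":0,"ry":0,"rz":0,"tx":0,"ty":0,"tz":4,"claw":120},{"rx":0,"ry":0,"rz":0,"tx":1.95,"ty":-1.92,"tz":0,"claw":120},{"rx":0,"ry":0,"rz":0,"tx":1.95,"ty":-1.92,"tz":0,"claw":120},{"rx":0,"ry":0,"rz":0,"tx":1.95,"ty":-1.92,"tz":0,"claw":120},{"rx":0,"ry":0,"rz":0,"tx":1.95,"ty":-1.92,"tz":0,"claw":120},{"rx":0,"ry":0,"rz":0,"tx":1.95,"ty":-1.92,"tz":0,"claw":120},{"rx":0,"ry":0,"rz":0,"tx":1.95,"ty":-1.92,"tz":0,"claw":120},{"rx":0,"ry":0,"rz":0,"tx":1.95,"ty":-1.92,"tz":0,"claw":120},{"rx":0,"ry":0,"rz":0,"tx":1.95,"ty":-1.92,"tz":0,"claw":120},{"rx":0,"ry":0,"rz":0,"tx":1.95,"ty":-1.92,"tz":0,"claw":120},{"rx":0,"ry":0,"rz":0,"tx":1.95,"ty":-1.92,"tz":0,"claw":120},{"rx":0,"ry":0,"rz":0,"tx":0,"ty":0,"tz":0,"claw":120},{"rx":0,"ry":0,"rz":0,"tx":0,"ty":0,"tz":0,"claw":120}]'
python3 - <<'E'
from h import *
s=cap('scene');st=get_state();P=st['position'];print(P,st['tcp_rot'])
reds(s,P[2]+.0012+.008)
E
```

```text
time_s: 37.9
position: [0.6235, 0.1712, 0.128]
tcp_rot: [-2.416, -2.007, 0.0]
wrist_force: [0.2, 1.0, -0.2]
grip_width: 0.67
[0.62304883 0.17176734 0.12803767] [-2.41545870e+00 -2.00838229e+00  2.79769870e-04]
red z 0.13723767185292163 c [ 389.7 -303.4] size [74.2 75.5] long -15.0
red z 0.13723767185292163 c [689.4  76.8] size [53.4 83.2] long -12.1
red z 0.13723767185292163 c [633.6 164.7] size [60.2 77.1] long -10.5
red z 0.13723767185292163 c [638.4 608.5] size [43.9 68.5] long -69.2
```

```bash
python3 -m jog '[{"rx":0,"ry":0,"rz":0,"tx":0,"ty":0,"tz":-4,"claw":120},{"rx":0,"ry":0,"rz":0,"tx":0,"ty":0,"tz":-3,"claw":120},{"rx":0,"ry":0,"rz":0,"tx":0,"ty":0,"tz":-1,"claw":120},{"rx":0,"ry":0,"rz":0,"tx":0,"ty":0,"tz":-1,"claw":120},{"rx":0,"ry":0,"rz":0,"tx":0,"ty":0,"tz":-1,"claw":120},{"rx":0,"ry":0,"rz":0,"tx":0,"ty":0,"tz":-1,"claw":120},{"rx":0,"ry":0,"rz":0,"tx":0,"ty":0,"tz":-0.5,"claw":120},{"rx":0,"ry":0,"rz":0,"tx":0,"ty":0,"tz":0,"claw":120}]';  python3 -m jog '[{"rx":0,"ry":0,"rz":0,"tx":0.4,"ty":0.1,"tz":0,"claw":120},{"rx":0,"ry":0,"rz":0,"tx":0,"ty":0.1,"tz":0,"claw":120},{"rx":0,"ry":0,"rz":0,"tx":0,"ty":0,"tz":0,"claw":120}]'
```

```text
time_s: 38.75
position: [0.6232, 0.1716, 0.0123]
tcp_rot: [-2.415, -2.009, 0.001]
wrist_force: [0.4, -0.2, -0.9]
grip_width: 0.671
time_s: 39.05
position: [0.6279, 0.1739, 0.0132]
tcp_rot: [2.415, 2.009, 0.001]
wrist_force: [-0.2, -0.5, -0.6]
grip_width: 0.671
```

```bash
python3 -m jog '[{"rx":0,"ry":0,"rz":0,"tx":0.2,"ty":0,"tz":0,"claw":120},{"rx":0,"ry":0,"rz":0,"tx":0,"ty":0,"tz":0,"claw":120}]';  python3 -m jog '[{"rx":0,"ry":0,"rz":0,"tx":0,"ty":0.15,"tz":0,"claw":120},{"rx":0,"ry":0,"rz":0,"tx":0,"ty":0,"tz":0,"claw":120}]'; python3 -m jog '[{"rx":0,"ry":0,"rz":0,"tx":0.1,"ty":0,"tz":0,"claw":120},{"rx":0,"ry":0,"rz":0,"tx":0,"ty":0,"tz":0,"claw":120}]'
```

```text
time_s: 39.25
position: [0.6298, 0.1737, 0.013]
tcp_rot: [2.415, 2.009, 0.001]
wrist_force: [0.5, -0.7, -1.1]
grip_width: 0.673
time_s: 39.45
position: [0.6295, 0.1743, 0.0128]
tcp_rot: [2.415, 2.007, -0.002]
wrist_force: [0.6, -4.4, 0.4]
grip_width: 0.673
time_s: 39.65
position: [0.6297, 0.1743, 0.0126]
tcp_rot: [2.415, 2.008, -0.003]
wrist_force: [-3.0, -5.1, 1.3]
grip_width: 0.671
```

```bash
python3 -m jog '[{"rx":0,"ry":0,"rz":0,"tx":0.05,"ty":0,"tz":-0.25,"claw":120},{"rx":0,"ry":0,"rz":0,"tx":0,"ty":0,"tz":-0.1,"claw":120},{"rx":0,"ry":0,"rz":0,"tx":0,"ty":0,"tz":0,"claw":120}]'; python3 -m jog '[{"rx":0,"ry":0,"rz":0,"tx":0,"ty":0,"tz":0,"claw":55},{"rx":0,"ry":0,"rz":0,"tx":0,"ty":0,"tz":0,"claw":55},{"rx":0,"ry":0,"rz":0,"tx":0,"ty":0,"tz":0,"claw":55},{"rx":0,"ry":0,"rz":0,"tx":0,"ty":0,"tz":3,"claw":55},{"rx":0,"ry":0,"rz":0,"tx":0,"ty":0,"tz":5,"claw":55},{"rx":0,"ry":0,"rz":0,"tx":0,"ty":0,"tz":3,"claw":55},{"rx":0,"ry":0,"rz":0,"tx":0,"ty":-4,"tz":0,"claw":55},{"rx":0,"ry":0,"rz":0,"tx":0,"ty":-4,"tz":0,"claw":55},{"rx":0,"ry":0,"rz":0,"tx":1,"ty":-4,"tz":0,"claw":150},{"rx":0,"ry":0,"rz":0,"tx":1.5,"ty":-4,"tz":0,"claw":255},{"rx":0,"ry":0,"rz":0,"tx":2.4,"ty":-1.2,"tz":0,"claw":255},{"rx":0,"ry":0,"rz":0,"tx":0,"ty":0,"tz":0,"claw":255},{"rx":0,"ry":0,"rz":0,"tx":0,"ty":0,"tz":0,"claw":255}]'
python3 - <<'E'
from h import *
s=cap('scene');a=cap('top')
print('scene');reds(s,.0185);print('top');reds(a,.0185)
cv2.imwrite('pics/p2.png',np.hstack([cv2.resize(c['color'][y:y+80,x:x+90][:,:,::-1],(400,356),interpolation=cv2.INTER_CUBIC) for c,x,y in((s,330,150),(a,220,155))]))
E
```

```text
time_s: 39.95
position: [0.6303, 0.1743, 0.0097]
tcp_rot: [2.415, 2.008, -0.003]
wrist_force: [-3.0, -6.2, 6.1]
grip_width: 0.673
time_s: 41.25
position: [0.6799, 0.0031, 0.1187]
tcp_rot: [-2.415, -2.008, 0.001]
wrist_force: [0.2, -0.1, 0.6]
grip_width: -0.0
scene
red z 0.0185 c [ 287.  -272.7] size [84.3 86. ] long -13.9
red z 0.0185 c [642.  168.4] size [58.7 84.3] long -83.8
red z 0.0185 c [573.5 777.8] size [50.6 78.8] long -69.2
red z 0.0185 c [287.7 729.5] size [ 48.7 141.8] long -89.8
top
red z 0.0185 c [ 278.7 -268.2] size [85.6 87.9] long -88.9
red z 0.0185 c [297.3 670.6] size [166.7 103.4] long 89.7
red z 0.0185 c [636.7 703.1] size [60.1 49.7] long 65.0
red z 0.0185 c [626.1 173.4] size [ 61.5 101. ] long -10.5
```

View pics/p2.png

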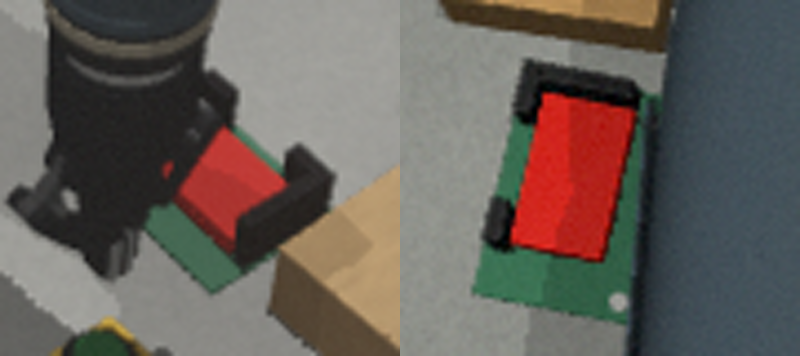

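Both blanks lie squared in the corner in the top view (blob centre about (570,175) in the crop, long axis -10.5°, the same as the nest). Next is the button.

```bash
python3 -m jog '[{"rx":0,"ry":0,"rz":0,"tx":-0.1,"ty":-0.1,"tz":-4,"claw":255},{"rx":0,"ry":0,"rz":0,"tx":0,"ty":0,"tz":-3.2,"claw":255},{"rx":0,"ry":0,"rz":0,"tx":0,"ty":0,"tz":0,"claw":255}]'; python3 -m jog '[{"rx":0,"ry":0,"rz":0,"tx":0,"ty":0,"tz":-0.5,"claw":255},{"rx":0,"ry":0,"rz":0,"tx":0,"ty":0,"tz":-0.3,"claw":255},{"rx":0,"ry":0,"rz":0,"tx":0,"ty":0,"tz":0,"claw":255}]'; python3 -m jog '[{"rx":0,"ry":0,"rz":0,"tx":0,"ty":0,"tz":-0.3,"claw":255},{"rx":0,"ry":0,"rz":0,"tx":0,"ty":0,"tz":0,"claw":255}]'
```

```text
time_s: 41.65
position: [0.6757, 0.0034, 0.0435]
tcp_rot: [-2.411, -2.008, 0.008]
wrist_force: [-2.3, 1.3, 1.3]
grip_width: 0.002
time_s: 41.95
position: [0.6795, 0.0027, 0.0407]
tcp_rot: [2.414, 2.009, 0.003]
wrist_force: [-0.4, 1.5, 3.4]
grip_width: -0.002
time_s: 42.15
position: [0.6798, 0.0025, 0.0381]
tcp_rot: [2.414, 2.008, 0.004]
wrist_force: [-1.6, 1.9, 8.9]
grip_width: 0.001
```

```bash
python3 -m jog '[{"rx":0,"ry":0,"rz":0,"tx":0,"ty":0,"tz":-0.2,"claw":255},{"rx":0,"ry":0,"rz":0,"tx":0,"ty":0,"tz":0,"claw":255},{"rx":0,"ry":0,"rz":0,"tx":0,"ty":0,"tz":0,"claw":255}]'
python3 - <<'E'
from h import *
a=cap('scene');cv2.imwrite('pics/b1.png',cv2.resize(a['color'][205:265,320:380][:,:,::-1],(480,480),interpolation=cv2.INTER_CUBIC))
E
```

```text
time_s: 42.45
position: [0.6799, 0.0026, 0.0378]
tcp_rot: [2.414, 2.008, 0.005]
wrist_force: [-6.8, 2.3, 22.4]
grip_width: 0.003
```

View pics/b1.png

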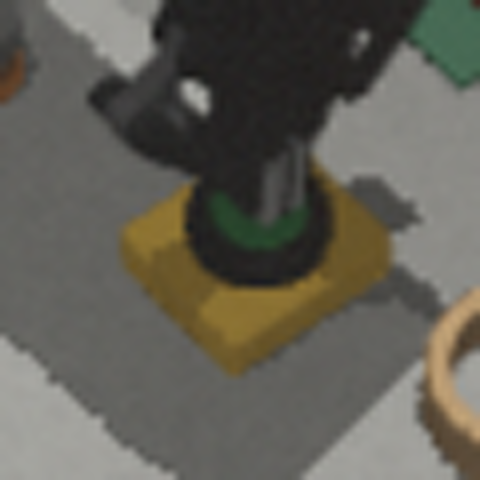

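The fingers are on the green cap at crop (265,220). The button went about 6 mm down onto its stop at 22 N. Now I'll let go and check everything.

```bash
python3 -m jog '[{"rx":0,"ry":0,"rz":0,"tx":0,"ty":0,"tz":2,"claw":255},{"rx":0,"ry":0,"rz":0,"tx":0,"ty":0,"tz":5,"claw":255},{"rx":0,"ry":0,"rz":0,"tx":0,"ty":0,"tz":5,"claw":255},{"rx":0,"ry":0,"rz":0,"tx":-4,"ty":0,"tz":2,"claw":255},{"rx":0,"ry":0,"rz":0,"tx":-4,"ty":0,"tz":0,"claw":255},{"rx":0,"ry":0,"rz":0,"tx":-4,"ty":0,"tz":0,"claw":255},{"rx":0,"ry":0,"rz":0,"tx":-4,"ty":0,"tz":0,"claw":255},{"rx":0,"ry":0,"rz":0,"tx":-4,"ty":0,"tz":0,"claw":255},{"rx":0,"ry":0,"rz":0,"tx":-4,"ty":0,"tz":0,"claw":255},{"rx":0,"ry":0,"rz":0,"tx":-4,"ty":0,"tz":0,"claw":255},{"rx":0,"ry":0,"rz":0,"tx":0,"ty":0,"tz":0,"claw":255},{"rx":0,"ry":0,"rz":0,"tx":0,"ty":0,"tz":0,"claw":255}]'
python3 - <<'E'
from h import *
s=cap('scene');a=cap('top')
print('scene');reds(s,.0185);print('top');reds(a,.0185)
for n,c in(('s',s),('t',a)):
    p=proj(c,[.6024,-.1954,.085])[0]; print(n,'cap spot',outer(c,(0,0,140),(179,50,255),(*(p-6),*(p+6)),.085))
o=np.hstack([cv2.resize(s['color'][120:320,210:450][:,:,::-1],(480,400)),cv2.resize(a['color'][150:240,230:302][:,:,::-1],(320,400))]);cv2.imwrite('pics/f.png',o)
E
```

```text
time_s: 43.7
position: [0.3991, 0.002, 0.1751]
tcp_rot: [2.414, 2.008, 0.003]
wrist_force: [0.9, 0.5, 0.3]
grip_width: -0.006
scene
red z 0.0185 c [ 287.3 -273.3] size [87.  85.8] long 42.9
red z 0.0185 c [629.3 169.8] size [ 66.8 101.6] long -10.5
red z 0.0185 c [573.5 777.8] size [50.6 78.8] long -69.2
red z 0.0185 c [265.5 684.5] size [135.4 252. ] long -76.5
top
red z 0.0185 c [ 278.7 -268.2] size [85.6 87.9] long -88.9
red z 0.0185 c [297.3 670.6] size [166.5 103.5] long 89.8
red z 0.0185 c [636.7 703.1] size [60.1 49.7] long 65.0
red z 0.0185 c [626.1 173.3] size [ 61.5 100.9] long -10.4
s cap spot (array([ 0.59494557, -0.1899571 ,  0.085     ]), array([0.03594979, 0.02991088, 0.        ]))
t cap spot (array([ 0.60213516, -0.19410213,  0.085     ]), array([0.02184028, 0.02126921, 0.        ]))
```

View pics/f.png

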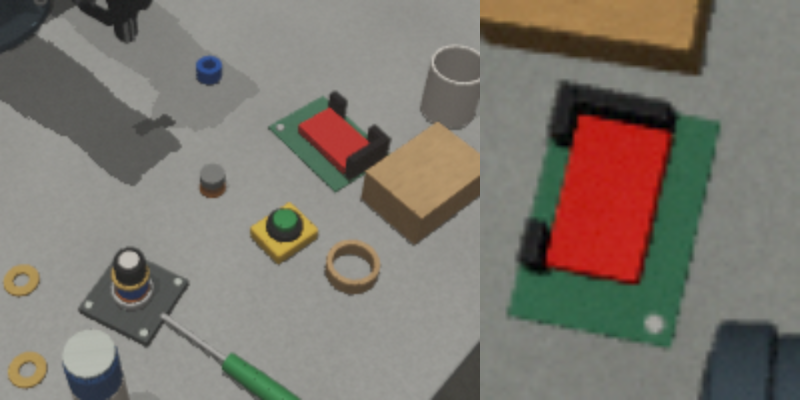

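```bash
python3 -c "
from cell import finish_job;print(finish_job())"
```

```text
the job is handed in; nothing more can be done
None
```

The job is done and handed in at about 44 s on the robot's clock; `finish_job` gave no verdict.

**What I did**
- I loaded the bearing, the right-hand blue spacer, the nearest washer and the cap onto the arbor. The cap stopped with about 8 N at the expected height.
- Only two red blanks were present. I stacked both in the nest, pushing each against both fences until I felt contact.
- I pressed the button about 6 mm down onto its stop at 22 N, then let go.

**Last checks**
- **Arbor:** in the top view the cap's white spot lies 1–2 mm from the arbor axis, which fits the cap being home. The stack looks level in the scene view.
- **Nest:** in the top view the stack measures 61.5 × 100.9 mm, lies at -10.4° against the nest's -10.0°, and its centre is within about 2 mm of my seat estimate.
- **Bench:** the button is back out, and the distractors in the final view look unmoved. The mug, carton and tape roll were not measured.

**What disagreed or went wrong**
- The scene-view reading of the cap spot was about 9 mm off. Its size there was too large (36 × 30 mm against 22 × 21 mm from the top), probably because the mask caught other bright pixels, so I discarded it.
- The scene view put the blank stack about 5 mm from the top view. Its outline there includes the stack's side faces.
- The first grip on the second blank closed over its top. I opened, went about 3 mm lower and gripped it properly, and the blank had not moved.
- The gripper read 2–5 mm narrower than the parts' nominal sizes on every grip, but nothing slipped.

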